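# Pack the finds case, close it up and start its recorder

## Task

Put every specimen jar standing on the desk upright into the divided case, one to a cell, setting each down rather than dropping it. When all are in, shut the blue lid fully, swing the red clamp arm right down onto it, and last wind the orange key of the climate recorder on the lid clockwise until it stops. Leave the caliper, the scale bar and the spike where they are.

Things in the scene. Friction and masses are not known exactly. Their poses are not given: they have to be found in the camera images.
- case: Finds case, a grey plastic box fixed to the desk. Outer size 156 (x) x 214 (y) x 55 mm high, walls 4 mm, floor 5 mm thick; origin at the centre of its underside on the desk, z up. White dividers, 50 mm high (5 mm below the rim), make 2 x 3 cells. At yaw 0 the hinge is on the far (+x) long side, the side towards the robot is -x, the clamp stands beyond the +y end.
- cell0 (a point): Centre of the floor of a cell, 5 mm above the desk, hinge-side row, clamp-end. Cells are about 72 x 66 mm clear, spaced 76 mm (case x) and 70 mm (case y); one jar fits in each.
- cell1 (a point): Centre of the floor of a cell, 5 mm above the desk, hinge-side row, middle. Cells are about 72 x 66 mm clear, spaced 76 mm (case x) and 70 mm (case y); one jar fits in each.
- cell2 (a point): Centre of the floor of a cell, 5 mm above the desk, hinge-side row, far-from-clamp end. Cells are about 72 x 66 mm clear, spaced 76 mm (case x) and 70 mm (case y); one jar fits in each.
- cell3 (a point): Centre of the floor of a cell, 5 mm above the desk, robot-side row, clamp-end. Cells are about 72 x 66 mm clear, spaced 76 mm (case x) and 70 mm (case y); one jar fits in each.
- cell4 (a point): Centre of the floor of a cell, 5 mm above the desk, robot-side row, middle. Cells are about 72 x 66 mm clear, spaced 76 mm (case x) and 70 mm (case y); one jar fits in each.
- cell5 (a point): Centre of the floor of a cell, 5 mm above the desk, robot-side row, far-from-clamp end. Cells are about 72 x 66 mm clear, spaced 76 mm (case x) and 70 mm (case y); one jar fits in each.
- lid (a joint): Angle of the blue lid: 0 shut flat on the case rim, grows as it opens; 1.57 upright, starts leaning back at about 2. Stiff hinge, stays where it is left. The lid is a deep cover, 156 x 214 mm, 50 mm deep (top at 105 mm above the desk when shut).
- lid_hinge (a point): Middle of the lid's hinge line, on the case's +x rim, 55 mm above the desk, 78 mm from the case centre. The hinge axis is the case's y axis.
- lid_tab (a point): Middle of the upper face of the lid's yellow front tab (moves with the lid): a flat tongue 70 mm wide, sticking out 40 mm from the lid's front edge (the one far from the hinge), 8 mm thick; this point is 176 mm from the hinge line. Its lower face is level with the rim when shut. The tab's z axis points out of the lid's top: up when shut.
- clamp (a joint): Angle of the clamp arm: 0 fully down, lying level across the lid's top; grows as it swings up and outwards; starts leaning outwards at 1.7 to 2. Stiff, stays where it is left.
- clamp_hinge (a point): Pivot of the clamp arm on a dark steel post beside the case's +y end: 142 mm from the case centre along its y axis, 120 mm above the desk. The axis is the case's x axis; when down, the arm points from here to the case's -y.
- clamp_tip (a point): On the upper face of the red sleeve of the clamp arm, 90 mm from the pivot (moves with the arm). The arm is a steel bar 110 mm long, 24 mm wide (28 at the sleeve), 12 mm thick, centred on the pivot's height when down.
- key (a joint): Winding angle of the orange wing key on the lid, rad: grows as it is turned clockwise seen from above (lid shut); stop at 4.7. It starts almost run down (0 to 0.5) and is sprung but ratcheted: it stays where it is left. At 0 the wing lies along the case's x axis.
- key_grip (a point): Middle of the orange wing of the key (moves with the lid): a flat wing 44 mm long, 9 mm thick, 26 mm tall, on a round brass recorder housing of 64 mm diameter, 12 mm high, on the lid's top. With the lid shut it is 134 mm above the desk (wing from 121 to 147 mm, housing top at 117 mm), at case x 0, y -55 mm; the key turns about the vertical through this point.
- caliper: Bystander: steel caliper with a black slide, 150 mm long, lying on the desk; origin under its beam's middle.
- scale_bar: Bystander: black and white chequered photo scale, 120 x 26 x 5 mm, flat on the desk; origin under its centre.
- spike: Bystander: rusty iron spike, 115 mm long, 9 mm thick, on the desk; origin under its middle.
- jar1: Specimen jar (clear glass, blue find, white cap), a straight upright cylinder 43 mm in diameter and 90 mm tall, 0.2 kg, heavy foot; origin at the centre of its underside, z up its axis. None if it is absent in this run.
- jar2: Specimen jar (green glass, green find, white cap), a straight upright cylinder 43 mm in diameter and 90 mm tall, 0.2 kg, heavy foot; origin at the centre of its underside, z up its axis. None if it is absent in this run.
- jar3: Specimen jar (amber glass, terracotta find, white cap), a straight upright cylinder 43 mm in diameter and 90 mm tall, 0.2 kg, heavy foot; origin at the centre of its underside, z up its axis. None if it is absent in this run.
- jar4: Specimen jar (clear glass, copper find, white cap), a straight upright cylinder 43 mm in diameter and 90 mm tall, 0.2 kg, heavy foot; origin at the centre of its underside, z up its axis. None if it is absent in this run.
- jar5: Specimen jar (green glass, white find, white cap), a straight upright cylinder 43 mm in diameter and 90 mm tall, 0.2 kg, heavy foot; origin at the centre of its underside, z up its axis. None if it is absent in this run.
- jar6: Specimen jar (amber glass, brass find, white cap), a straight upright cylinder 43 mm in diameter and 90 mm tall, 0.2 kg, heavy foot; origin at the centre of its underside, z up its axis. None if it is absent in this run.
Mind the look-alikes: they are no part of the job. Leave any pink or turquoise look-alike of the jar6 alone.

How it is judged:
By the outcome, as a careful person would: the job done as asked, in the order asked, and still so for the second after the job is handed in, with the robot touching nothing.
Of jar1, jar2, jar3, jar4, jar5, jar6 only 4 to 6 are there at a start; the rules pass over those that are not, and their reading is None.
At some moment in a run one of jar1, jar2, jar3, jar4, jar5, jar6 may be knocked a few centimetres aside while the robot is not near it.
It also fails if it takes over 210 s, if anything falls off the work surface, if the arm or the gripper's body presses on something with over 40 N, if the wrist force passes 120 N, or if a joint passes its speed limit or range.

## Robot

A 6-joint arm with a two-finger parallel gripper is mounted at the origin on the work surface. World frame = base frame: x ahead of the robot, y to its left, z up, the work surface at z = 0. Lengths are in m, angles in degrees, forces in N, time in s.
With the tool pointing down it reaches from about 0.4 to 0.825 m from the base axis. Payload 7 kg.
Tool frame: the origin (TCP) lies at the very end of the fingers, on their centre line; the grasp point (between the pads) lies 19 mm behind it; x points along the fingers, y is the direction in which the jaws open and shut, and the axes are right-handed (so a half turn about x gives the same grasp; the last joint's range is limited). The gripper opens to 88 mm and grips with 3 to 60 N. Pads are 19 mm wide; open, the fingers measure 130 mm over their backs; the gripper's body (78 mm by 193 mm) begins 47 mm behind the grasp point.
Start: joints at [80.392, 20.546, 0.682, 0, -70.136, -16.507], TCP at [0.297, 0.606, 0.227] pointing down, gripper open.
Joint ranges: [-176.03, 176.03], [-82.01, 121.73], [-58.28, 71.71], [-173.87, 95.51], [-174.79, -0.11], [-173.66, 173.66]. Speed limits (degrees/s): [136.94, 136.94, 172.46, 180, 180, 180].

## Interface

Orientations are given as [roll, pitch, yaw] about the fixed x, y, z axes, in that order (R = Rz(yaw) Ry(pitch) Rx(roll)).
In Python, from plant import * gives the robot as it stands. The module is installed in compiled form; this text tells all that it offers.
- The arm moves only by the shell command python3 -m creep 'ROWS' [FORCE]. ROWS is a JSON object of lists of equal length, an entry for each row: "jaw": the closure, from -1 (fully open) to 1 (shut); "translation": the shift along the tool's x, y, z in m, a list of three; "roll": the turn about the tool's x in rad. A call has exactly 10 rows; each row shifts and turns the commanded pose from where the row before left it, along the tool's axes as they then stand; what a row does not reach is not made up. A row lasts 1/10 s, in which the tool goes at most 50 mm and 8.59 degrees, less where a joint would pass 70% of its speed; a pose out of reach is approached as far as the arm can. A call with a gripper value outside its range is refused whole. The fingers move at their own pace and stop on an object; FORCE is the grip in N (left out, the last holds). Time passes only in rows, so rows that do not move let the fingers close, or fill a call up. It gives the time, the measured TCP pose, the force and the opening at its end, in the units of the state.
- get_state(): the state, without advancing time (a new reading comes with each control period).
- capture(name): name is "scene" or "top" or "wrist"; returns a dict with "image" (384x512x3 uint8, red, green, blue), "fovy" (degrees; the focal length in pixels is half the picture's height over the tangent of half this angle, whatever the lens; pixels are square), "cx", "cy" (the principal point, pixels), "pose" (4x4, takes a point from camera to world coordinates); the wrist camera has in their place "tool_from_camera" (4x4, takes a point from camera to tool coordinates, whose origin is the TCP and whose axes are the tool frame's). Camera axes: x right, y up, looking along -z (the intrinsics and any distortion apply to the point x, -y, -z); pixel columns grow to the right and rows downward; lengths in m; the calibration is good to about 2 mm. A picture is of the moment at which its call begins: read the wrist's pose just before it. There is no depth.
- close_job(): hands the job in, once; it reports no verdict.
The state is a dict: "time_s": time; "joints": joint angles; "qd": joint speeds; "joint_torque": joint torques, N m; "tcp_pos": TCP position; "eef_rot": TCP orientation; "contact_force": force on the tool from outside, world axes, zero at the start; "moment": the same for the moment, N m; "gripper_width": finger opening in m.
Only numpy, scipy, OpenCV 4.12 (cv2) and the standard library are available. Lean on these libraries where they do the work, as an engineer would, in place of code of your own. Each camera call takes 0.05 s, during which the arm holds its last target.

## Working session

There is one attempt and no reset: what is moved stays moved. The work goes in short steps, Python scripts to look and compute and a shell command to move; the robot and the scene stay as the last step left them, time stands still between calls to the robot, and variables do not carry over. Pictures are saved under pics/ and viewed, and the job is handed in when it is done.

```bash
mkdir -p pics; ls; python3 - <<'E'
from plant import *
import cv2
s=get_state(); print(s)
for n in ["scene","top","wrist"]:
    c=capture(n); cv2.imwrite(f"pics/{n}0.png",c["image"][:,:,::-1]); print(n,{k:v for k,v in c.items() if k!="image"})
E
```

```text
pics
{'time_s': 0.0, 'joints': array([ 8.03920793e+01,  2.05911938e+01,  6.36474055e-01, -1.90137566e-02,
       -7.01349399e+01, -1.65026885e+01]), 'qd': array([-0.06081652,  0.02074357, -0.00297598, -0.00655361, -0.02337896,
        0.02249072]), 'joint_torque': array([ 1.42080757e-03, -5.82723856e+01,  2.93050396e+01,  6.99701115e+00,
        7.12331981e-03, -1.60876893e-04]), 'tcp_pos': array([0.29693657, 0.6056703 , 0.22564939]), 'eef_rot': array([  95.22956234,   89.90857549, -110.88752182]), 'contact_force': array([-0.16705772, -0.7160194 ,  0.36784262]), 'moment': array([0.0151838 , 0.00647381, 0.01493901]), 'gripper_width': 0.0877102923481253}
scene {'fovy': 55.29835432162036, 'cx': 254.7899721270296, 'cy': 186.83560044599764, 'pose': array([[-0.20499073, -0.77197167,  0.60169638,  1.16054884],
       [ 0.97875416, -0.15893489,  0.12953759,  0.11914698],
       [-0.0043688 ,  0.61546685,  0.78815067,  0.9112173 ],
       [ 0.        ,  0.        ,  0.        ,  1.        ]])}
top {'fovy': 50.043037247929945, 'cx': 260.80127726354846, 'cy': 191.5928550174057, 'pose': array([[ 0.02021462,  0.99072869, -0.13434295,  0.3684513 ],
       [-0.99972406,  0.02163797,  0.00914314, -0.02937934],
       [ 0.01196528,  0.13412105,  0.99089272,  1.20542573],
       [ 0.        ,  0.        ,  0.        ,  1.        ]])}
wrist {'fovy': 61.61833656514498, 'cx': 258.46287894786417, 'cy': 191.44590124335264, 'tool_from_camera': array([[ 1.05562068e-04,  3.11813684e-01, -9.50143260e-01,
        -1.57834091e-01],
       [ 9.99999823e-01,  5.23310210e-04,  2.82838752e-04,
        -4.12126679e-04],
       [ 5.85412663e-04, -9.50143122e-01, -3.11813573e-01,
        -8.41777359e-02],
       [ 0.00000000e+00,  0.00000000e+00,  0.00000000e+00,
         1.00000000e+00]])}
```

View pics/scene0.png

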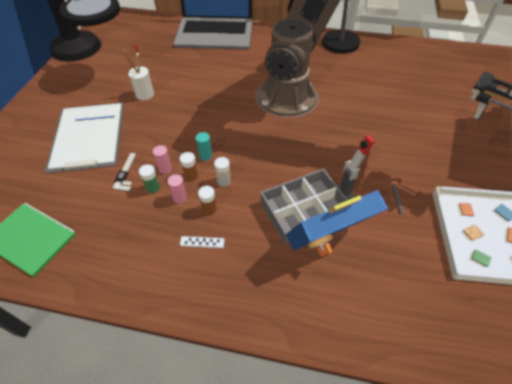

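View pics/top0.png

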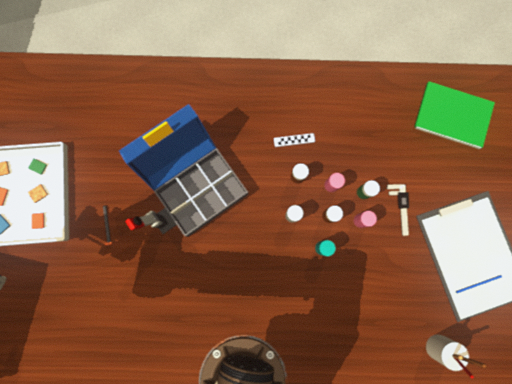

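View pics/wrist0.png

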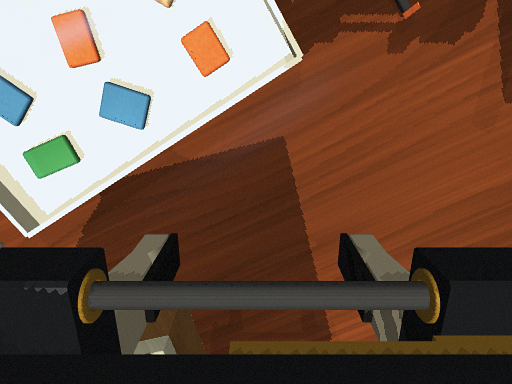

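```bash
cat > h.py <<'E'
from plant import *
import numpy as np, cv2
def ray(c,u,v,toolpose=None):
    f=c["image"].shape[0]/2/np.tan(np.radians(c["fovy"])/2)
    d=np.array([(u-c["cx"])/f,-(v-c["cy"])/f,-1.])
    P=c["pose"]
    return P[:3,3],P[:3,:3]@d
def onz(c,u,v,z):
    o,d=ray(c,u,v); return o+d*(z-o[2])/d[2]
def proj(c,p):
    f=c["image"].shape[0]/2/np.tan(np.radians(c["fovy"])/2)
    q=np.linalg.inv(c["pose"])@np.r_[p,1]
    return c["cx"]+f*q[0]/-q[2], c["cy"]-f*q[1]/-q[2]
def tri(c1,p1,c2,p2):
    o1,d1=ray(c1,*p1);o2,d2=ray(c2,*p2)
    d1=d1/np.linalg.norm(d1);d2=d2/np.linalg.norm(d2)
    t=np.linalg.lstsq(np.c_[d1,-d2],o2-o1,rcond=None)[0]
    a=o1+t[0]*d1;b=o2+t[1]*d2
    return (a+b)/2,np.linalg.norm(a-b)
def crop(im,x0,y0,x1,y1,s,name):
    cv2.imwrite(name,cv2.resize(im[y0:y1,x0:x1,::-1],None,fx=s,fy=s,interpolation=cv2.INTER_CUBIC))
def wristcap():
    from scipy.spatial.transform import Rotation as R
    s=get_state(); c=capture("wrist")
    T=np.eye(4);T[:3,:3]=R.from_euler("xyz",s["eef_rot"],degrees=True).as_matrix();T[:3,3]=s["tcp_pos"]
    c["pose"]=T@c["tool_from_camera"]; return c
def caps(c):
    im=c["image"].astype(int); hsv=cv2.cvtColor(c["image"],cv2.COLOR_RGB2HSV)
    return hsv
E
python3 - <<'E'
from h import *
t=capture("top"); s=capture("scene")
crop(t["image"],100,95,260,245,5,"pics/topcase.png")
crop(t["image"],260,120,420,260,5,"pics/topjars.png")
crop(s["image"],120,120,250,220,6,"pics/scjars.png")
crop(s["image"],250,125,410,265,5,"pics/sccase.png")
E
```

```text
(no output)
```

View pics/topcase.png

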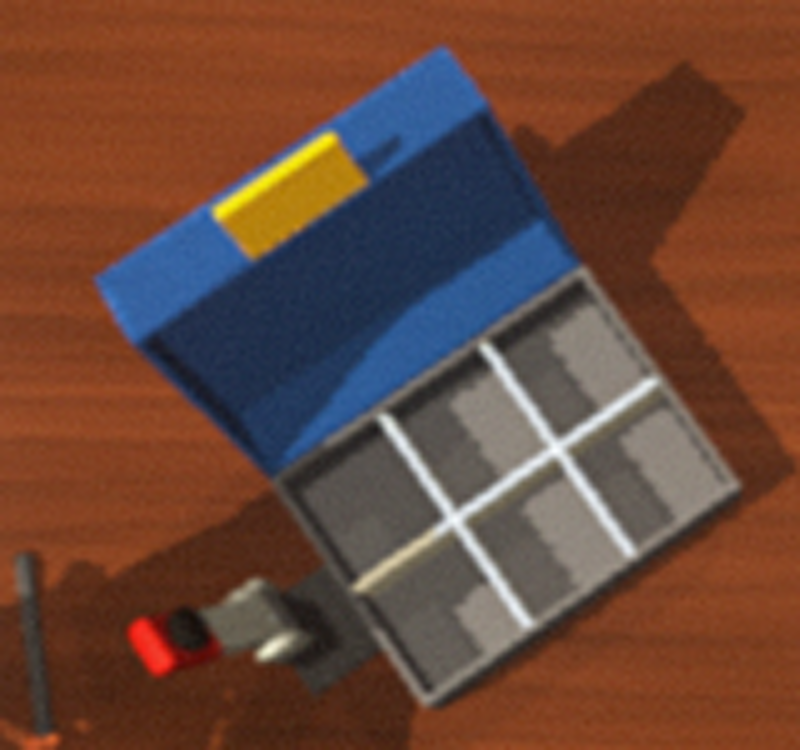

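View pics/topjars.png

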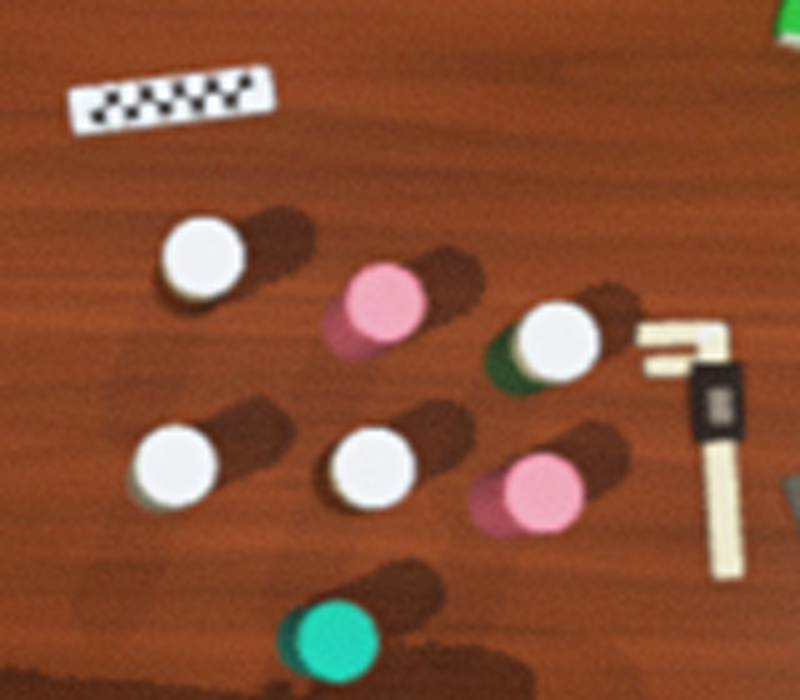

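View pics/scjars.png

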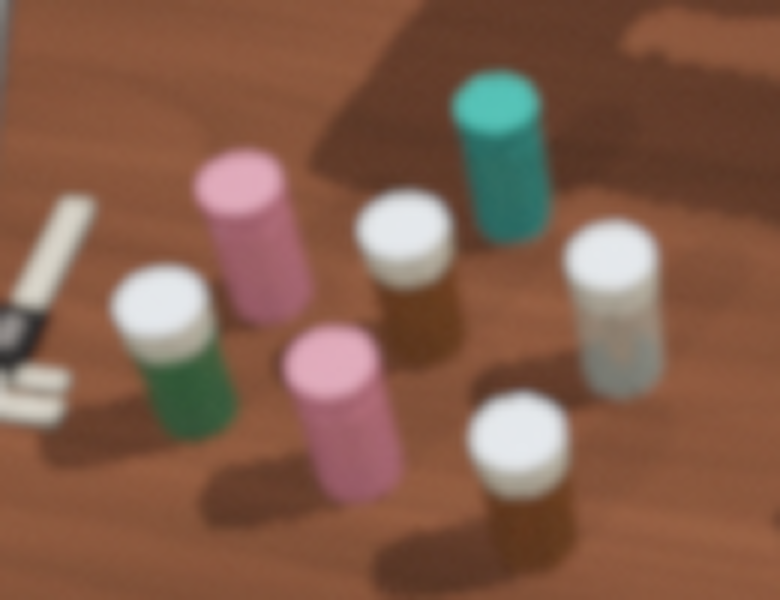

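View pics/sccase.png

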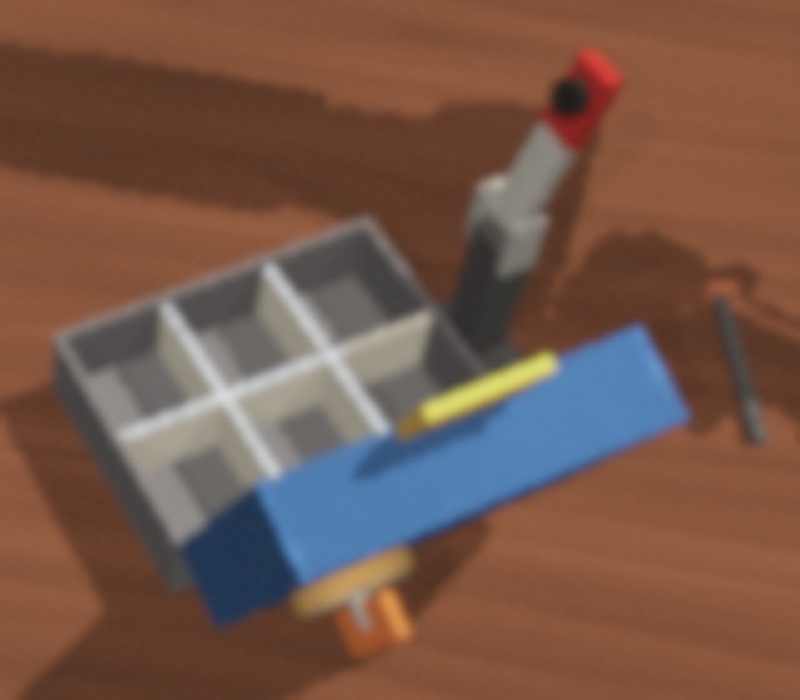

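```bash
python3 - <<'E'
from h import *
t=capture("top"); s=capture("scene")
hsv=cv2.cvtColor(t["image"],cv2.COLOR_RGB2HSV)
m=((hsv[:,:,1]<50)&(hsv[:,:,2]>180)).astype(np.uint8)
J=[]
def blobs(m,box):
    n,l,st,ce=cv2.connectedComponentsWithStats(m)
    return [(ce[i],st[i]) for i in range(1,n) if 80<st[i][4]<500 and box[0]<ce[i][0]<box[2] and box[1]<ce[i][1]<box[3]]
for ce,st in blobs(m,(270,150,390,260)):
    print("white",ce,st[4],onz(t,*ce,.09))
for nm,lo,hi in (("pink",165,178),("turq",80,95)):
    mm=((hsv[:,:,0]>=lo)&(hsv[:,:,0]<=hi)&(hsv[:,:,1]>60)&(hsv[:,:,2]>190)).astype(np.uint8)
    for ce,st in blobs(mm,(270,150,390,270)): print(nm,ce,st[4],onz(t,*ce,.09))
for n,u,v in (("A",518,430),("B",611,255),("C",405,228),("D",161,300),):
    print(n,"scene",onz(s,u/6+120,v/6+120,.09))
C=[onz(t,u/5+100,v/5+95,.055) for u,v in ((740,487),(430,705),(275,478),(585,268))]
print(np.round(C,4))
cc=np.mean(C,0); ya=(C[1]-C[0]+C[2]-C[3]); xa=C[3]-C[0]+C[2]-C[1]
print("centre",cc,"yaw from y",np.degrees(np.arctan2(-ya[0],ya[1])),"from x",np.degrees(np.arctan2(xa[1],xa[0])),np.linalg.norm(ya)/2,np.linalg.norm(xa)/2)
C=[onz(s,u/5+250,v/5+125,.055) for u,v in ((55,335),(372,217))]
print("scene near corners",C)
# tab top edge
tt=[tri(t,(u/5+100,v/5+95),s,(a/5+250,b/5+125)) for u,v,a,b in ((335,135,420,420),(213,212,556,355))]
print("tab",tt)
print("clamp red",tri(t,(128.5,222),s,(250+595/5,125+65/5)))
E
```

```text
white [300.15384615 171.02564103] 195 [ 0.57928793 -0.14704843  0.09      ]
white [371.12182741 187.95939086] 197 [ 0.53637675 -0.34266529  0.09      ]
white [294.565 212.725] 200 [ 0.46368408 -0.13267922  0.09      ]
white [334.31122449 213.1377551 ] 196 [ 0.46485614 -0.24101534  0.09      ]
pink [336.43229167 180.06770833] 192 [ 0.55623837 -0.24721345  0.09      ]
pink [368.07853403 218.28272251] 191 [ 0.45277536 -0.33303518  0.09      ]
turq [326.93491124 247.82248521] 169 [ 0.3708457  -0.22076288  0.09      ]
A scene [ 0.57802095 -0.14594424  0.09      ]
B scene [ 0.46288179 -0.13165704  0.09      ]
C scene [ 0.46616831 -0.23843089  0.09      ]
D scene [ 0.53615754 -0.34109603  0.09      ]
[[ 0.5213 -0.0039  0.055 ]
 [ 0.3955  0.1651  0.055 ]
 [ 0.5207  0.2578  0.055 ]
 [ 0.6457  0.0877  0.055 ]]
centre [0.52082844 0.12667224 0.055     ] yaw from y 36.48468508830027 from x 36.455443652783934 0.21088200023691014 0.1551549967475987
scene near corners [array([5.22018898e-01, 1.91974698e-04, 5.50000000e-02]), array([0.39306604, 0.17377894, 0.055     ])]
tab [(array([0.66697906, 0.19430885, 0.23059653]), np.float64(0.0005941027614052589)), (array([0.62478254, 0.25016777, 0.23897069]), np.float64(0.0028930087349868824))]
clamp red (array([0.42151422, 0.26959557, 0.23158567]), np.float64(0.004395680132422779))
```

```bash
cat >> h.py <<'E'
from scipy.spatial.transform import Rotation as Rr
def go(x,y,z,jaw=None,top=None):
    """print tool-frame move to world target; jaw: wanted jaw direction angle (deg, mod 180)"""
    s=get_state(); M=Rr.from_euler("xyz",s["eef_rot"],degrees=True).as_matrix()
    d=np.array([x,y,z])-s["tcp_pos"]
    a=np.degrees(np.arctan2(M[1,1],M[0,1]))
    print("t",round(s["time_s"],2),"tcp",np.round(s["tcp_pos"],4),"jawang",round(a,2),"joints",np.round(s["joints"],1),"w",round(s["gripper_width"],4),"F",np.round(s["contact_force"],1),"toolx",np.round(M[:,0],3))
    print(" world d",np.round(d,4)," tool d",np.round(M.T@d,4))
    if jaw is not None:
        for k in (0,180):
            r=(a-(jaw+k)+180)%360-180   # clockwise positive
            b=np.radians(a-r); y_=np.array([np.cos(b),np.sin(b),0]); z_=np.cross([0,0,-1],y_)
            print("  roll",round(r,1),"deg",round(np.radians(r),4),"rad -> j6 approx",round(s["joints"][5]+r*SGN,1),"; tool d after roll",np.round([-d[2],d@y_,d@z_],4))
SGN=1
case=np.array([0.521,0.127]); yaw=np.radians(36.5)
def cw(x,y):
    c,s_=np.cos(yaw),np.sin(yaw); return case+np.array([c*x-s_*y,s_*x+c*y])
E
python3 - <<'E'
from h import *
t=capture("top"); s=capture("scene")
for (u,v),y in (((557,447),-35),((457,520),35)): print(onz(t,u/5+100,v/5+95,.05),cw(0,y))
for (u,v),y in (((226,398),-35),((330,357),35)): print("s",onz(s,u/5+250,v/5+125,.05),cw(0,y))
go(.464,-.1325,.25,0)
for n,p in dict(c3=(-38,70),c4=(-38,0),c5=(-38,-70),c2=(38,-70)).items(): print(n,cw(p[0]/1e3,p[1]/1e3))
E
```

```text
[0.54263086 0.10052049 0.05      ] [ 21.33979754 -28.00799012]
[0.49973428 0.1553583  0.05      ] [-20.29779754  28.26199012]
s [0.54301246 0.10450424 0.05      ] [ 21.33979754 -28.00799012]
s [0.50171118 0.15988507 0.05      ] [-20.29779754  28.26199012]
t 0.45 tcp [0.2971 0.606  0.2265] jawang -116.12 joints [ 80.4  20.6   0.7  -0.  -70.1 -16.5] w 0.088 F [ 0.6 -0.5  0.1] toolx [-0. -0. -1.]
 world d [ 0.1669 -0.7385  0.0235]  tool d [-0.0234  0.5896 -0.475 ]
  roll -116.1 deg -2.0267 rad -> j6 approx -132.6 ; tool d after roll [-0.0235  0.1669  0.7385]
  roll 63.9 deg 1.1149 rad -> j6 approx 47.4 ; tool d after roll [-0.0235 -0.1669 -0.7385]
c3 [0.44881584 0.16066671]
c4 [0.49045344 0.10439673]
c5 [0.53209103 0.04812675]
c2 [0.59318416 0.09333329]
```

```bash
python3 -m creep '{"jaw":[-1,-1,-1,-1,-1,-1,-1,-1,-1,-1],"translation":[[-0.03,0,0],[-0.04,0,0],[-0.04,0,0],[-0.03,0,0],[0,0,0],[0,0,0],[0,0,0],[0,0,0],[0,0,0],[0,0,0]],"roll":[0.12,0.12,0.12,0.118,0,0,0,0,0,0]}' 20; sed -i 's/^case=.*yaw=/case=np.array([0.5215,0.129]); yaw=/' h.py; python3 -c "
from h import *
go(.464,-.133,.30,-143.5)"
```

```text
time_s: 1.45
tcp_pos: [0.2971, 0.606, 0.3659]
eef_rot: [132.3, 89.9, -101.2]
contact_force: [-0.3, 0.3, 0.5]
gripper_width: 0.0874
t 1.45 tcp [0.2971 0.606  0.3659] jawang -143.49 joints [ 80.4  17.9  14.5  -0.  -86.7 -43.9] w 0.0874 F [-0.3  0.3  0.5] toolx [-0.    -0.001 -1.   ]
 world d [ 0.1669 -0.739  -0.0659]  tool d [ 0.0666  0.3055 -0.6932]
  roll 0.0 deg 0.0002 rad -> j6 approx -43.9 ; tool d after roll [ 0.0659  0.3054 -0.6933]
  roll -180.0 deg -3.1414 rad -> j6 approx -223.9 ; tool d after roll [ 0.0659 -0.3054  0.6933]
```

```bash
sed -i 's/^SGN=1/SGN=-1/' h.py; python3 -m creep '{"jaw":[-1,-1,-1,-1,-1,-1,-1,-1,-1,-1],"translation":[[0,0.008,-0.018],[0,0.017,-0.0385],[0,0.017,-0.0385],[0,0.017,-0.0385],[0,0.017,-0.0385],[0,0.017,-0.0385],[0,0.017,-0.0385],[0,0.017,-0.0385],[0,0.017,-0.0385],[0,0.017,-0.0385]],"roll":[0,0,0,0,0,0,0,0,0,0]}'
python3 -m creep '{"jaw":[-1,-1,-1,-1,-1,-1,-1,-1,-1,-1],"translation":[[0,0.017,-0.0385],[0,0.017,-0.0385],[0.01,0.017,-0.0385],[0.01,0.017,-0.0385],[0.01,0.017,-0.0385],[0.01,0.017,-0.0385],[0.01,0.017,-0.0385],[0.01,0.017,-0.0385],[0,0.009,-0.0205],[0,0,0]],"roll":[0,0,0,0,0,0,0,0,0,0]}'
python3 -c "
from h import *
go(.464,-.133,.20,-143.5)
c=wristcap(); cv2.imwrite('pics/w1.png',c['image'][:,:,::-1])
t=capture('top'); cv2.imwrite('pics/t1.png',t['image'][:,:,::-1])
print([proj(c,p) for p in ((.464,-.133,.09),(.465,-.241,.09))])
"
```

```text
time_s: 2.45
tcp_pos: [0.3844, 0.2155, 0.3668]
eef_rot: [-77.4, 90.0, 49.1]
contact_force: [1.1, -0.5, -0.2]
gripper_width: 0.0874
time_s: 3.45
tcp_pos: [0.4633, -0.1355, 0.3057]
eef_rot: [71.8, 89.9, -161.9]
contact_force: [0.6, -0.6, -0.3]
gripper_width: 0.0875
t 3.45 tcp [ 0.4633 -0.1355  0.3057] jawang -143.69 joints [  7.1  -0.5 -15.1   0.  -75.5  29.2] w 0.0875 F [ 0.6 -0.6 -0.3] toolx [-0.002 -0.001 -1.   ]
 world d [ 0.0007  0.0025 -0.1057]  tool d [ 0.1057 -0.0023  0.0015]
  roll -0.2 deg -0.0034 rad -> j6 approx 29.4 ; tool d after roll [ 0.1057 -0.0021  0.0015]
  roll 179.8 deg 3.1382 rad -> j6 approx -150.6 ; tool d after roll [ 0.1057  0.0021 -0.0015]
[(np.float64(256.35298341534246), np.float64(161.72352067649592)), (np.float64(313.5236914799701), np.float64(83.72462979499012))]
```

View pics/w1.png

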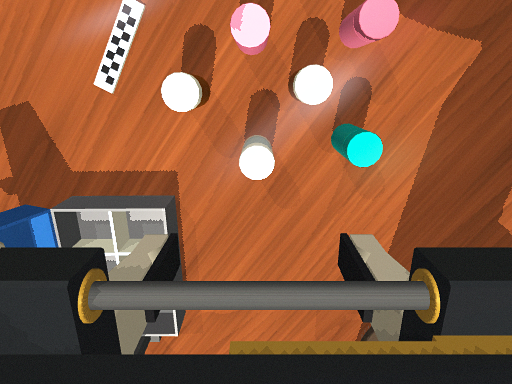

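View pics/t1.png

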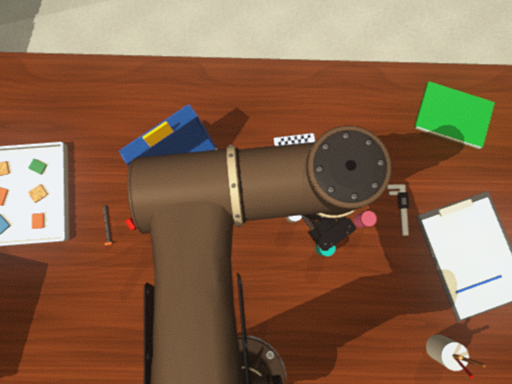

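Candidates for a jar (top view): white caps A(300,171), D(371,188), B(295,213), C(334,213); look‑alikes pink (336,180), (368,218) and turquoise (327,248). I chose the clear jar B. Wrist view shows it with a white cap at (257,162), where it was predicted, and the scene crop shows clear glass.

```bash
python3 -m creep '{"jaw":[-1,-1,-1,-1,-1,-1,-1,-1,-1,-1],"translation":[[0.02,-0.0011,0.0008],[0.03,-0.0011,0.0007],[0.035,0,0],[0.035,0,0],[0.035,0,0],[0.03,0,0],[0.025,0,0],[0.02,0,0],[0.01,0,0],[0.0095,0,0]],"roll":[0,0,0,0,0,0,0,0,0,0]}'
python3 -m creep '{"jaw":[1,1,1,1,1,1,1,1,1,1],"translation":[[0,0,0],[0,0,0],[0,0,0],[0,0,0],[0,0,0],[0,0,0],[0,0,0],[0,0,0],[0,0,0],[0,0,0]],"roll":[0,0,0,0,0,0,0,0,0,0]}' 20
python3 -c "
from h import *
p=cw(-.038,.07);print(p)
go(*p,.22,-143.5)
c=wristcap(); cv2.imwrite('pics/w2.png',c['image'][:,:,::-1])"
```

```text
time_s: 4.55
tcp_pos: [0.4646, -0.1298, 0.057]
eef_rot: [-133.3, 90.0, -6.7]
contact_force: [-0.8, -0.1, -0.3]
gripper_width: 0.0875
time_s: 5.55
tcp_pos: [0.4642, -0.1306, 0.0572]
eef_rot: [129.3, 90.0, -104.2]
contact_force: [-1.0, -0.7, 4.0]
gripper_width: 0.0426
[0.44931584 0.16266671]
t 5.55 tcp [ 0.4642 -0.1306  0.0572] jawang -143.5 joints [  7.7  13.2 -35.7   0.  -41.1  28.8] w 0.0426 F [-1.  -0.7  4. ] toolx [-0. -0. -1.]
 world d [-0.0149  0.2933  0.1628]  tool d [-0.1629 -0.1625  0.2446]
  roll 0.0 deg 0.0 rad -> j6 approx 28.8 ; tool d after roll [-0.1628 -0.1625  0.2446]
  roll -180.0 deg -3.1415 rad -> j6 approx 208.8 ; tool d after roll [-0.1628  0.1625 -0.2446]
```

View pics/w2.png

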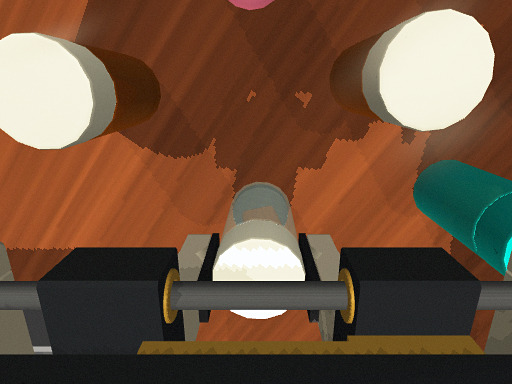

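```bash
python3 -m creep '{"jaw":[1,1,1,1,1,1,1,1,1,1],"translation":[[-0.01,0,0],[-0.02,0,0],[-0.03,0,0],[-0.035,0,0],[-0.035,0,0],[-0.03,0,0],[-0.01,0,0],[0,0,0],[0,0,0],[0,0,0]],"roll":[0,0,0,0,0,0,0,0,0,0]}'
python3 -c "
from h import *
p=cw(-.038,.07)
go(*p,.22,-143.5)
c=capture('scene'); cv2.imwrite('pics/s2.png',c['image'][:,:,::-1])"
```

```text
time_s: 6.6
tcp_pos: [0.4632, -0.1304, 0.2253]
eef_rot: [51.0, 89.8, 177.4]
contact_force: [1.6, -0.1, -1.9]
gripper_width: 0.0429
t 6.6 tcp [ 0.4632 -0.1304  0.2253] jawang -143.52 joints [  7.7   2.2 -22.9  -0.  -65.1  28.8] w 0.0429 F [ 1.6 -0.1 -1.9] toolx [-0.003  0.    -1.   ]
 world d [-0.0138  0.2931 -0.0053]  tool d [ 0.0054 -0.1632  0.2439]
  roll -0.0 deg -0.0003 rad -> j6 approx 28.8 ; tool d after roll [ 0.0053 -0.1632  0.2439]
  roll 180.0 deg 3.1413 rad -> j6 approx -151.2 ; tool d after roll [ 0.0053  0.1632 -0.2439]
```

View pics/s2.png

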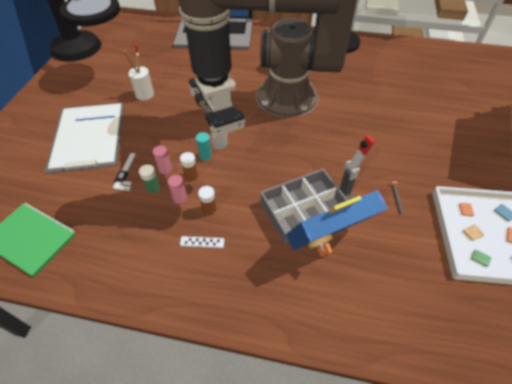

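```bash
python3 -m creep '{"jaw":[1,1,1,1,1,1,1,1,1,1],"translation":[[0,-0.009,0.013],[0,-0.018,0.027],[0,-0.023,0.034],[0,-0.025,0.038],[0,-0.025,0.038],[0,-0.023,0.034],[0,-0.018,0.027],[0,-0.013,0.019],[0,-0.006,0.009],[0,-0.003,0.005]],"roll":[0,0,0,0,0,0,0,0,0,0]}'
python3 -c "
from h import *
p=cw(-.038,.07)
go(*p,.064,-143.5)
c=wristcap(); cv2.imwrite('pics/w3.png',c['image'][:,:,::-1])"
```

```text
time_s: 7.65
tcp_pos: [0.4497, 0.1631, 0.2261]
eef_rot: [95.0, 89.9, -138.4]
contact_force: [-0.3, -1.4, -2.1]
gripper_width: 0.0424
t 7.65 tcp [0.4497 0.1631 0.2261] jawang -143.44 joints [ 43.6   1.8 -23.2  -0.  -65.1  -7. ] w 0.0424 F [-0.3 -1.4 -2.1] toolx [-0.001 -0.001 -1.   ]
 world d [-0.0004 -0.0004 -0.1621]  tool d [ 1.621e-01  3.000e-04 -1.000e-04]
  roll 0.1 deg 0.001 rad -> j6 approx -7.1 ; tool d after roll [ 1.621e-01  6.000e-04 -1.000e-04]
  roll -179.9 deg -3.1406 rad -> j6 approx 172.9 ; tool d after roll [ 1.621e-01 -6.000e-04  1.000e-04]
```

View pics/w3.png

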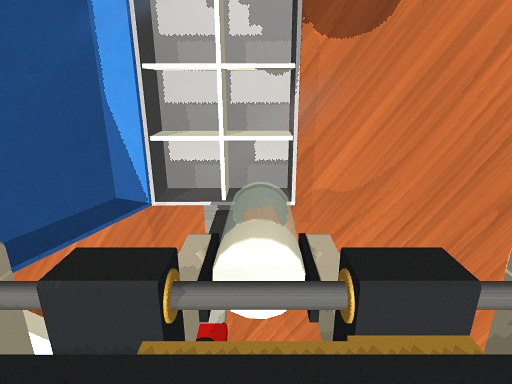

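```bash
python3 - <<'E'
from h import *
c=wristcap()
crop(c["image"],120,0,320,220,3.6,"pics/w3c.png")
for u,v,z,n in ((150,204,.055,"corner hinge/clamp"),(296,204,.055,"corner robot/clamp"),(222,135,.05,"cross y35"),(218,67,.05,"cross y-35")):
    print(n,onz(c,u,v,z))
print("pred",cw(.078,.107),cw(-.078,.107),cw(0,.035),cw(0,-.035))
E
```

```text
corner hinge/clamp [0.52189191 0.26404281 0.055     ]
corner robot/clamp [0.39397642 0.16952607 0.055     ]
cross y35 [0.50123421 0.15664686 0.05      ]
cross y-35 [0.54149847 0.10485474 0.05      ]
pred [0.5205548  0.26140886] [0.39515313 0.16861651] [0.5006812  0.15713499] [0.5423188  0.10086501]
```

View pics/w3c.png

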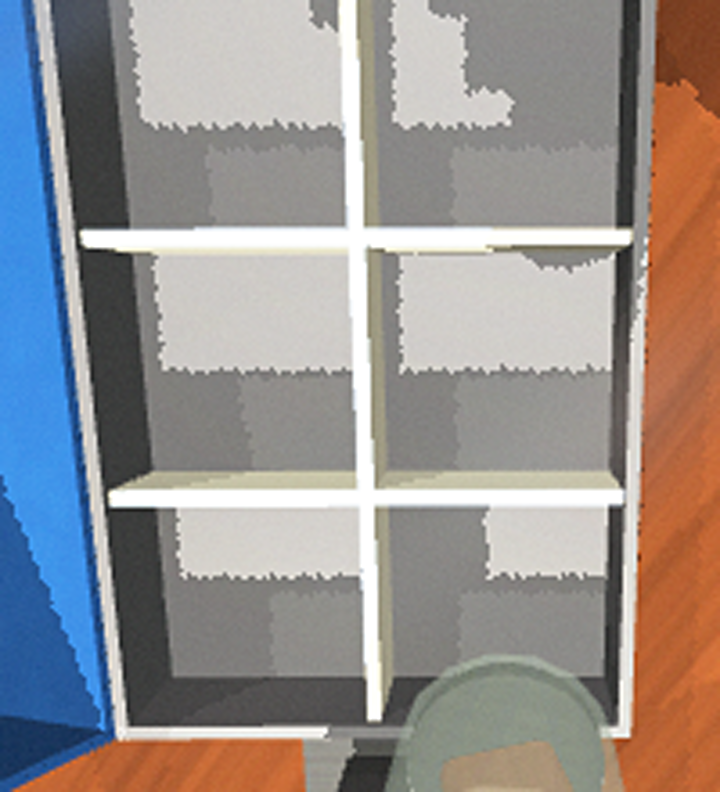

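```bash
python3 -m creep '{"jaw":[1,1,1,1,1,1,1,1,1,1],"translation":[[0.015,0,0],[0.025,0,0],[0.03,0,0],[0.03,0,0],[0.025,0,0],[0.015,0,0],[0.01,0,0],[0.006,0,0],[0.004,0,0],[0,0,0]],"roll":[0,0,0,0,0,0,0,0,0,0]}'
python3 -c "
from h import *
go(*cw(-.038,.07),.0622)"
```

```text
time_s: 8.75
tcp_pos: [0.4503, 0.1625, 0.0672]
eef_rot: [-107.1, 90.0, 19.4]
contact_force: [-0.2, 0.7, -3.0]
gripper_width: 0.0427
t 8.75 tcp [0.4503 0.1625 0.0672] jawang -143.52 joints [ 43.5  12.  -35.5   0.  -42.5  -7. ] w 0.0427 F [-0.2  0.7 -3. ] toolx [ 0.  0. -1.]
 world d [-0.0009  0.0002 -0.005 ]  tool d [0.005  0.0006 0.0007]
```

```bash
python3 -m creep '{"jaw":[1,1,1,1,1,1,-0.2,-0.2,-0.2,-0.2],"translation":[[0.0015,0,0],[0.0015,0,0],[0.001,0,0],[0.001,0,0],[0,0,0],[0,0,0],[0,0,0],[0,0,0],[0,0,0],[0,0,0]],"roll":[0,0,0,0,0,0,0,0,0,0]}'
```

```text
time_s: 9.75
tcp_pos: [0.4502, 0.1626, 0.0621]
eef_rot: [-89.0, 90.0, 37.5]
contact_force: [-0.3, 0.6, 0.0]
gripper_width: 0.0525
```

```bash
python3 -m creep '{"jaw":[-0.4,-0.4,-0.4,-0.4,-1,-1,-1,-1,-1,-1],"translation":[[-0.005,0,0],[-0.015,0,0],[-0.025,0,0],[-0.035,0,0],[-0.04,0,0],[-0.04,0,0],[-0.03,0,0],[-0.01,0,0],[0,0,0],[0,0,0]],"roll":[0,0,0,0,0,0,0,0,0,0]}'
python3 -c "
from h import *
go(.465,-.240,.26,-143.5)
c=wristcap(); cv2.imwrite('pics/w4.png',c['image'][:,:,::-1])
t=capture('scene'); cv2.imwrite('pics/s4.png',t['image'][:,:,::-1])"
```

```text
time_s: 10.75
tcp_pos: [0.4495, 0.1623, 0.2611]
eef_rot: [67.6, 89.9, -165.9]
contact_force: [-0.6, 0.0, -0.7]
gripper_width: 0.0878
t 10.75 tcp [0.4495 0.1623 0.2611] jawang -143.52 joints [ 43.5   0.3 -20.   -0.  -69.7  -7. ] w 0.0878 F [-0.6  0.  -0.7] toolx [-0.001 -0.    -1.   ]
 world d [ 0.0155 -0.4023 -0.0011]  tool d [ 0.0012  0.2268 -0.3327]
  roll -0.0 deg -0.0003 rad -> j6 approx -7.0 ; tool d after roll [ 0.0011  0.2268 -0.3326]
  roll 180.0 deg 3.1413 rad -> j6 approx -187.0 ; tool d after roll [ 0.0011 -0.2268  0.3326]
```

View pics/w4.png

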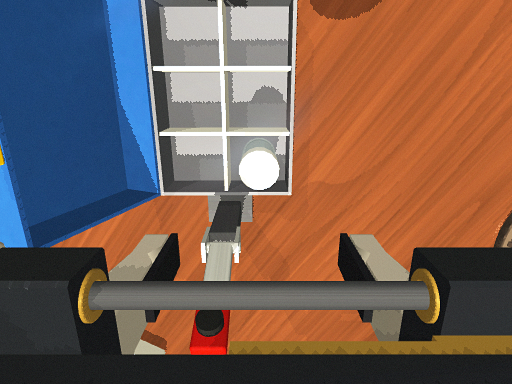

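View pics/s4.png

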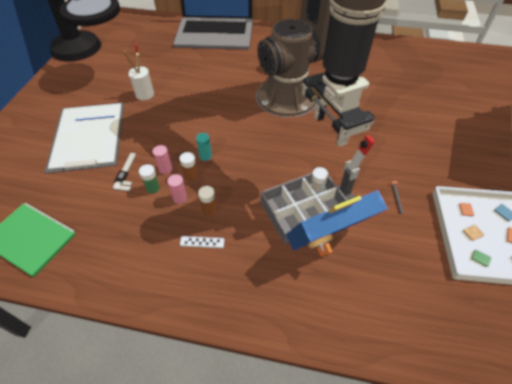

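Jar at wrist (259,168) stands in cell 3; the other jars are unmoved. Next is amber C.

```bash
python3 -m creep '{"jaw":[-1,-1,-1,-1,-1,-1,-1,-1,-1,-1],"translation":[[0,0.012,-0.018],[0,0.024,-0.035],[0,0.027,-0.04],[0,0.027,-0.04],[0,0.027,-0.04],[0,0.027,-0.04],[0,0.027,-0.04],[0,0.024,-0.035],[0,0.02,-0.029],[0,0.012,-0.016]],"roll":[0,0,0,0,0,0,0,0,0,0]}'
python3 -c "
from h import *
go(.465,-.240,.057,-143.5)
c=wristcap(); cv2.imwrite('pics/w5.png',c['image'][:,:,::-1])
print(proj(c,(.465,-.24,.09)))"
```

```text
time_s: 11.85
tcp_pos: [0.4648, -0.2425, 0.2603]
eef_rot: [48.5, 89.8, 174.8]
contact_force: [0.9, 0.1, 0.5]
gripper_width: 0.0878
t 11.85 tcp [ 0.4648 -0.2425  0.2603] jawang -143.62 joints [ -6.1   5.1 -15.    0.  -70.   42.5] w 0.0878 F [0.9 0.1 0.5] toolx [-0.003  0.    -1.   ]
 world d [ 2.000e-04  2.500e-03 -2.033e-01]  tool d [ 0.2033 -0.0021  0.0015]
  roll -0.1 deg -0.0022 rad -> j6 approx 42.6 ; tool d after roll [ 0.2033 -0.0016  0.0019]
  roll 179.9 deg 3.1394 rad -> j6 approx -137.4 ; tool d after roll [ 0.2033  0.0016 -0.0019]
(np.float64(256.53678159394497), np.float64(171.55608308951489))
```

View pics/w5.png

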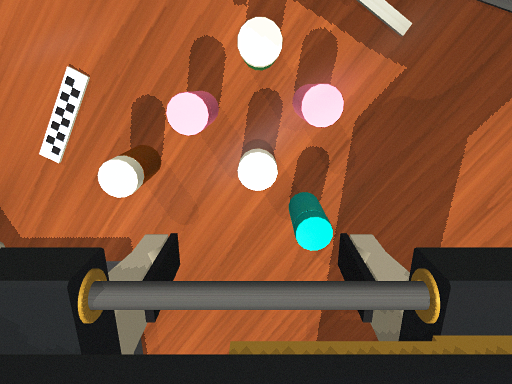

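C is at (258,169) with the prediction at (256.5,171.6), so I descend.

```bash
python3 -m creep '{"jaw":[-1,-1,-1,-1,-1,-1,-1,-1,-1,-1],"translation":[[0.015,-0.001,0.001],[0.025,-0.001,0.001],[0.03,0,0],[0.03,0,0],[0.03,0,0],[0.025,0,0],[0.02,0,0],[0.015,0,0],[0.008,0,0],[0.005,0,0]],"roll":[0,0,0,0,0,0,0,0,0,0]}'
python3 -m creep '{"jaw":[1,1,1,1,1,1,1,1,1,1],"translation":[[0,0,0],[0,0,0],[0,0,0],[0,0,0],[0,0,0],[0,0,0],[0,0,0],[0,0,0],[0,0,0],[0,0,0]],"roll":[0,0,0,0,0,0,0,0,0,0]}' 20
python3 -m creep '{"jaw":[1,1,1,1,1,1,1,1,1,1],"translation":[[-0.01,0,0],[-0.02,0,0],[-0.03,0,0],[-0.035,0,0],[-0.035,0,0],[-0.03,0,0],[-0.01,0,0],[0,0,0],[0,0,0],[0,0,0]],"roll":[0,0,0,0,0,0,0,0,0,0]}'
sed -i 's/0.5215,0.129/0.5217,0.1295/' h.py
python3 -c "
from h import *
go(*cw(-.038,0),.226,-143.5)"
```

```text
time_s: 12.9
tcp_pos: [0.4653, -0.2372, 0.0577]
eef_rot: [47.7, 89.9, 174.2]
contact_force: [-0.1, -0.4, 0.6]
gripper_width: 0.0879
time_s: 13.9
tcp_pos: [0.4661, -0.2374, 0.0592]
eef_rot: [132.3, 90.0, -101.2]
contact_force: [-1.0, -0.0, 2.7]
gripper_width: 0.043
time_s: 14.9
tcp_pos: [0.4652, -0.237, 0.2273]
eef_rot: [37.5, 89.8, 164.0]
contact_force: [0.1, 0.5, -1.9]
gripper_width: 0.0428
t 14.9 tcp [ 0.4652 -0.237   0.2273] jawang -143.51 joints [ -5.5   6.2 -18.2  -0.  -65.8  42. ] w 0.0428 F [ 0.1  0.5 -1.9] toolx [-0.003  0.001 -1.   ]
 world d [ 0.026   0.3439 -0.0013]  tool d [ 0.0015 -0.2254  0.2611]
  roll -0.0 deg -0.0003 rad -> j6 approx 42.0 ; tool d after roll [ 0.0013 -0.2255  0.261 ]
  roll 180.0 deg 3.1413 rad -> j6 approx -138.0 ; tool d after roll [ 0.0013  0.2255 -0.261 ]
```

```bash
python3 -m creep '{"jaw":[1,1,1,1,1,1,1,1,1,1],"translation":[[0,-0.01,0.012],[0,-0.02,0.023],[0,-0.028,0.033],[0,-0.032,0.037],[0,-0.032,0.037],[0,-0.032,0.037],[0,-0.028,0.033],[0,-0.022,0.025],[0,-0.014,0.016],[0,-0.0075,0.008]],"roll":[0,0,0,0,0,0,0,0,0,0]}'
python3 -c "
from h import *
go(*cw(-.038,0),.0642,-143.5)
c=wristcap(); cv2.imwrite('pics/w6.png',c['image'][:,:,::-1])"
```

```text
time_s: 15.9
tcp_pos: [0.4916, 0.1082, 0.2276]
eef_rot: [81.8, 89.9, -151.6]
contact_force: [0.1, 0.6, -2.7]
gripper_width: 0.0425
t 15.9 tcp [0.4916 0.1082 0.2276] jawang -143.4 joints [ 34.8   4.3 -20.3  -0.  -65.5   1.8] w 0.0425 F [ 0.1  0.6 -2.7] toolx [-0.002 -0.001 -1.   ]
 world d [-0.0005 -0.0013 -0.1634]  tool d [ 0.1634  0.0008 -0.0008]
  roll 0.1 deg 0.0018 rad -> j6 approx 1.7 ; tool d after roll [ 0.1634  0.0012 -0.0008]
  roll -179.9 deg -3.1398 rad -> j6 approx 181.7 ; tool d after roll [ 0.1634 -0.0012  0.0008]
```

View pics/w6.png

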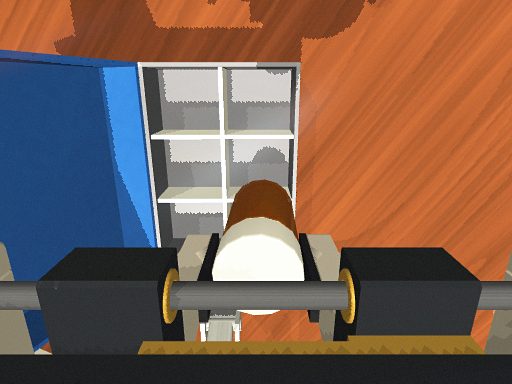

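```bash
python3 -m creep '{"jaw":[1,1,1,1,1,1,1,1,1,1],"translation":[[0.015,0,0],[0.025,0,0],[0.03,0,0],[0.03,0,0],[0.025,0,0],[0.015,0,0],[0.01,0,0],[0.006,0,0],[0.004,0,0],[0,0,0]],"roll":[0,0,0,0,0,0,0,0,0,0]}'
python3 -m creep '{"jaw":[1,1,1,1,1,1,-0.2,-0.2,-0.2,-0.2],"translation":[[0.0015,0,0],[0.001,0,0],[0.0005,0,0],[0.0005,0,0],[0,0,0],[0,0,0],[0,0,0],[0,0,0],[0,0,0],[0,0,0]],"roll":[0,0,0,0,0,0,0,0,0,0]}'
```

```text
time_s: 16.95
tcp_pos: [0.4922, 0.1065, 0.069]
eef_rot: [114.5, 90.0, -119.1]
contact_force: [0.3, -0.6, -1.9]
gripper_width: 0.043
time_s: 17.95
tcp_pos: [0.4923, 0.1067, 0.0657]
eef_rot: [-102.9, 90.0, 23.6]
contact_force: [0.0, 0.2, -0.7]
gripper_width: 0.0526
```

```bash
python3 -m creep '{"jaw":[-0.4,-0.4,-0.4,-0.4,-1,-1,-1,-1,-1,-1],"translation":[[-0.005,0,0],[-0.015,0,0],[-0.025,0,0],[-0.035,0,0],[-0.04,0,0],[-0.04,0,0],[-0.03,0,0],[-0.01,0,0],[0,0,0],[0,0,0]],"roll":[0,0,0,0,0,0,0,0,0,0]}'
python3 -c "
from h import *
go(.5785,-.1465,.26,-143.5)
c=wristcap(); cv2.imwrite('pics/w7.png',c['image'][:,:,::-1])
t=capture('scene'); cv2.imwrite('pics/s7.png',t['image'][:,:,::-1])"
```

```text
time_s: 18.95
tcp_pos: [0.4915, 0.1064, 0.2646]
eef_rot: [59.6, 89.9, -173.9]
contact_force: [-0.4, -0.3, -0.3]
gripper_width: 0.0878
t 18.95 tcp [0.4915 0.1064 0.2646] jawang -143.51 joints [ 34.6   2.8 -17.   -0.  -70.3   1.9] w 0.0878 F [-0.4 -0.3 -0.3] toolx [-0.001 -0.    -1.   ]
 world d [ 0.087  -0.2529 -0.0046]  tool d [ 0.0046  0.0805 -0.2551]
  roll -0.0 deg -0.0003 rad -> j6 approx 1.9 ; tool d after roll [ 0.0046  0.0805 -0.2551]
  roll 180.0 deg 3.1413 rad -> j6 approx -178.1 ; tool d after roll [ 0.0046 -0.0805  0.2551]
```

View pics/w7.png

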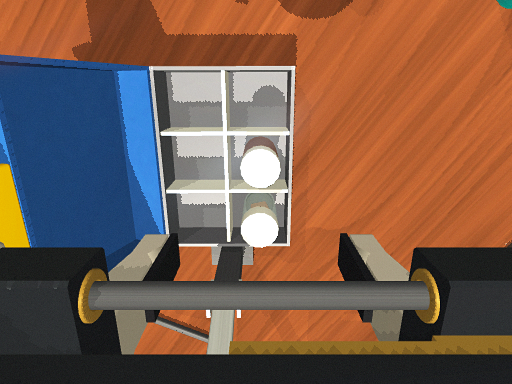

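View pics/s7.png

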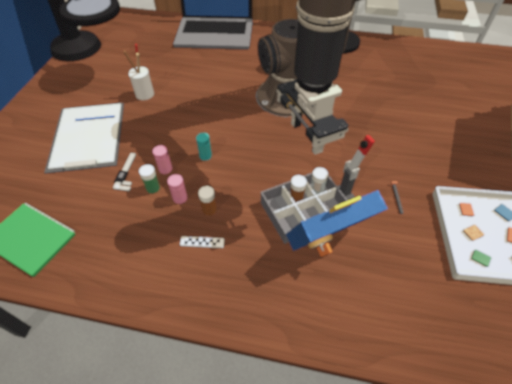

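Jars now stand in cells 3 and 4 (wrist 259,227 and 260,166). Next is amber A, at scene (206,195).

```bash
python3 -m creep '{"jaw":[-1,-1,-1,-1,-1,-1,-1,-1,-1,-1],"translation":[[0,0.005,-0.013],[0,0.009,-0.027],[0,0.01,-0.033],[0,0.011,-0.035],[0,0.011,-0.035],[0,0.011,-0.035],[0,0.009,-0.03],[0,0.008,-0.025],[0,0.005,-0.015],[0,0.0015,-0.006]],"roll":[0,0,0,0,0,0,0,0,0,0]}'
python3 -c "
from h import *
go(.5785,-.1465,.058,-143.5)
c=wristcap(); cv2.imwrite('pics/w8.png',c['image'][:,:,::-1])
print(proj(c,(.5785,-.1465,.09)))"
```

```text
time_s: 20.05
tcp_pos: [0.5783, -0.1472, 0.2643]
eef_rot: [58.2, 89.9, -175.4]
contact_force: [-0.1, 0.6, -0.0]
gripper_width: 0.0876
t 20.05 tcp [ 0.5783 -0.1472  0.2643] jawang -143.61 joints [  4.5  12.   -6.2   0.  -71.9  31.9] w 0.0876 F [-0.1  0.6 -0. ] toolx [-0.002 -0.    -1.   ]
 world d [ 2.000e-04  7.000e-04 -2.063e-01]  tool d [ 0.2063 -0.001   0.0003]
  roll -0.1 deg -0.0019 rad -> j6 approx 32.0 ; tool d after roll [ 0.2063 -0.0006  0.0005]
  roll 179.9 deg 3.1397 rad -> j6 approx -148.0 ; tool d after roll [ 0.2063  0.0006 -0.0005]
(np.float64(257.60531070437435), np.float64(169.40516311840622))
```

View pics/w8.png

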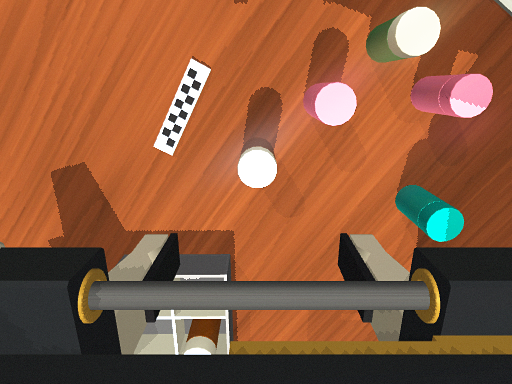

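A at (257,168) as predicted. Descending.

```bash
python3 -m creep '{"jaw":[-1,-1,-1,-1,-1,-1,-1,-1,-1,-1],"translation":[[0.015,0,0],[0.025,0,0],[0.03,0,0],[0.03,0,0],[0.03,0,0],[0.025,0,0],[0.02,0,0],[0.015,0,0],[0.01,0,0],[0.0065,0,0]],"roll":[0,0,0,0,0,0,0,0,0,0]}'
python3 -m creep '{"jaw":[1,1,1,1,1,1,1,1,1,1],"translation":[[0,0,0],[0,0,0],[0,0,0],[0,0,0],[0,0,0],[0,0,0],[0,0,0],[0,0,0],[0,0,0],[0,0,0]],"roll":[0,0,0,0,0,0,0,0,0,0]}' 20
python3 -m creep '{"jaw":[1,1,1,1,1,1,1,1,1,1],"translation":[[-0.01,0,0],[-0.02,0,0],[-0.03,0,0],[-0.035,0,0],[-0.035,0,0],[-0.03,0,0],[-0.01,0,0],[0,0,0],[0,0,0],[0,0,0]],"roll":[0,0,0,0,0,0,0,0,0,0]}'
python3 -c "
from h import *
go(*cw(-.038,-.07),.226,-143.5)"
```

```text
time_s: 21.1
tcp_pos: [0.5782, -0.1449, 0.0584]
eef_rot: [52.8, 90.0, 179.3]
contact_force: [1.0, -0.3, 0.3]
gripper_width: 0.0876
time_s: 22.1
tcp_pos: [0.5787, -0.1455, 0.0593]
eef_rot: [-141.2, 90.0, -14.7]
contact_force: [-0.3, 0.8, 2.6]
gripper_width: 0.0424
time_s: 23.1
tcp_pos: [0.5775, -0.1453, 0.2271]
eef_rot: [48.6, 89.8, 175.1]
contact_force: [-0.1, 0.2, -1.8]
gripper_width: 0.0427
t 23.1 tcp [ 0.5775 -0.1453  0.2271] jawang -143.51 joints [  4.6  13.2  -9.5  -0.  -67.4  31.9] w 0.0427 F [-0.1  0.2 -1.8] toolx [-0.003  0.    -1.   ]
 world d [-0.0447  0.196  -0.0011]  tool d [ 0.0013 -0.0806  0.1841]
  roll -0.0 deg -0.0002 rad -> j6 approx 31.9 ; tool d after roll [ 0.0011 -0.0806  0.1841]
  roll 180.0 deg 3.1413 rad -> j6 approx -148.1 ; tool d after roll [ 0.0011  0.0806 -0.1841]
```

```bash
python3 -m creep '{"jaw":[1,1,1,1,1,1,1,1,1,1],"translation":[[0,-0.004,0.009],[0,-0.008,0.018],[0,-0.011,0.025],[0,-0.012,0.028],[0,-0.012,0.028],[0,-0.011,0.025],[0,-0.009,0.021],[0,-0.007,0.016],[0,-0.004,0.009],[0,-0.0025,0.005]],"roll":[0,0,0,0,0,0,0,0,0,0]}'
python3 -c "
from h import *
go(*cw(-.038,-.07),.0642,-143.5)"
python3 -m creep '{"jaw":[1,1,1,1,1,1,1,1,1,1],"translation":[[0.015,0,0],[0.025,0,0],[0.03,0,0],[0.03,0,0],[0.025,0,0],[0.015,0,0],[0.01,0,0],[0.006,0,0],[0.004,0,0],[0,0,0]],"roll":[0,0,0,0,0,0,0,0,0,0]}'
```

```text
time_s: 24.1
tcp_pos: [0.5333, 0.0511, 0.2285]
eef_rot: [75.2, 89.9, -158.3]
contact_force: [0.5, 0.3, -2.0]
gripper_width: 0.0426
t 24.1 tcp [0.5333 0.0511 0.2285] jawang -143.45 joints [ 26.5   7.4 -16.7  -0.  -66.   10.1] w 0.0426 F [ 0.5  0.3 -2. ] toolx [-0.001 -0.    -1.   ]
 world d [-0.0005 -0.0005 -0.1643]  tool d [ 1.643e-01  6.000e-04 -1.000e-04]
  roll 0.1 deg 0.001 rad -> j6 approx 10.1 ; tool d after roll [ 1.643e-01  7.000e-04 -1.000e-04]
  roll -179.9 deg -3.1406 rad -> j6 approx 190.1 ; tool d after roll [ 1.643e-01 -7.000e-04  1.000e-04]
time_s: 25.1
tcp_pos: [0.5339, 0.0503, 0.0691]
eef_rot: [-156.9, 90.0, -30.4]
contact_force: [0.2, -0.7, -2.0]
gripper_width: 0.0426
```

```bash
python3 -m creep '{"jaw":[1,1,1,1,1,1,1,-0.2,-0.2,-0.2],"translation":[[0.0015,0,0],[0.001,0,0],[0.001,0,0],[0.001,0,0],[0.0005,0,0],[0,0,0],[0,0,0],[0,0,0],[0,0,0],[0,0,0]],"roll":[0,0,0,0,0,0,0,0,0,0]}'
python3 -m creep '{"jaw":[-0.3,-0.4,-0.4,-0.4,-1,-1,-1,-1,-1,-1],"translation":[[0,0,0],[-0.01,0,0],[-0.025,0,0],[-0.035,0,0],[-0.04,0,0],[-0.04,0,0],[-0.03,0,0],[-0.02,0,0],[0,0,0],[0,0,0]],"roll":[0,0,0,0,0,0,0,0,0,0]}'
python3 -c "
from h import *
go(.536,-.342,.26,-143.5)
c=wristcap(); cv2.imwrite('pics/w9.png',c['image'][:,:,::-1])
t=capture('scene'); cv2.imwrite('pics/s9.png',t['image'][:,:,::-1])"
```

```text
time_s: 26.1
tcp_pos: [0.5339, 0.0503, 0.0641]
eef_rot: [-117.9, 90.0, 8.6]
contact_force: [0.2, 0.0, -1.6]
gripper_width: 0.052
time_s: 27.1
tcp_pos: [0.5337, 0.0504, 0.2648]
eef_rot: [-90.6, 89.9, 35.9]
contact_force: [-0.4, -0.5, -1.1]
gripper_width: 0.0874
t 27.1 tcp [0.5337 0.0504 0.2648] jawang -143.51 joints [ 26.3   6.  -13.4  -0.  -70.5  10.1] w 0.0874 F [-0.4 -0.5 -1.1] toolx [ 0.001  0.001 -1.   ]
 world d [ 0.0023 -0.3924 -0.0048]  tool d [ 0.0045  0.2315 -0.3168]
  roll -0.0 deg -0.0001 rad -> j6 approx 10.2 ; tool d after roll [ 0.0048  0.2315 -0.3168]
  roll 180.0 deg 3.1415 rad -> j6 approx -169.8 ; tool d after roll [ 0.0048 -0.2315  0.3168]
```

View pics/w9.png

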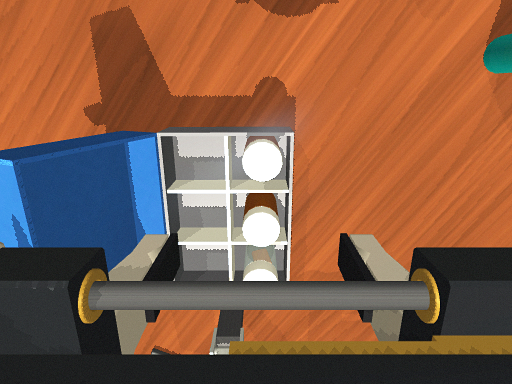

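View pics/s9.png

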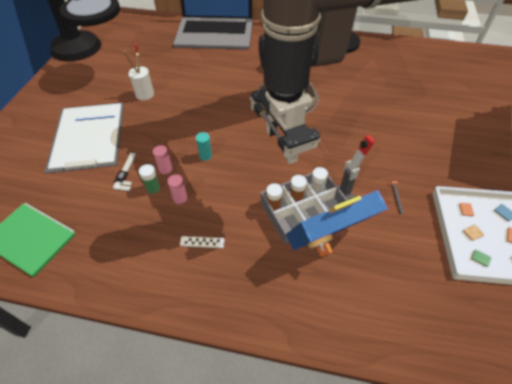

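Three jars are in (cells 3, 4, 5), and green D is still at scene (148,172). Moving to D.

```bash
python3 -m creep '{"jaw":[-1,-1,-1,-1,-1,-1,-1,-1,-1,-1],"translation":[[0,0.013,-0.018],[0,0.024,-0.033],[0,0.027,-0.037],[0,0.028,-0.038],[0,0.028,-0.038],[0,0.028,-0.038],[0,0.027,-0.037],[0,0.024,-0.033],[0,0.019,-0.026],[0,0.013,-0.018]],"roll":[0,0,0,0,0,0,0,0,0,0]}'
python3 -c "
from h import *
go(.536,-.342,.058,-143.5)
c=wristcap(); cv2.imwrite('pics/w10.png',c['image'][:,:,::-1])
print(proj(c,(.536,-.342,.09)))"
```

```text
time_s: 28.2
tcp_pos: [0.5351, -0.3432, 0.2623]
eef_rot: [39.4, 89.8, 165.8]
contact_force: [0.1, -0.0, -1.0]
gripper_width: 0.0876
t 28.2 tcp [ 0.5351 -0.3432  0.2623] jawang -143.6 joints [-15.1  15.9  -1.4   0.  -73.   51.5] w 0.0876 F [ 0.1 -0.  -1. ] toolx [-0.003  0.001 -1.   ]
 world d [ 0.0009  0.0012 -0.2043]  tool d [ 0.2043 -0.0019 -0.    ]
  roll -0.1 deg -0.0017 rad -> j6 approx 51.6 ; tool d after roll [ 0.2043 -0.0015  0.0004]
  roll 179.9 deg 3.1399 rad -> j6 approx -128.4 ; tool d after roll [ 0.2043  0.0015 -0.0004]
(np.float64(256.7586898592683), np.float64(169.65514930925355))
```

View pics/w10.png

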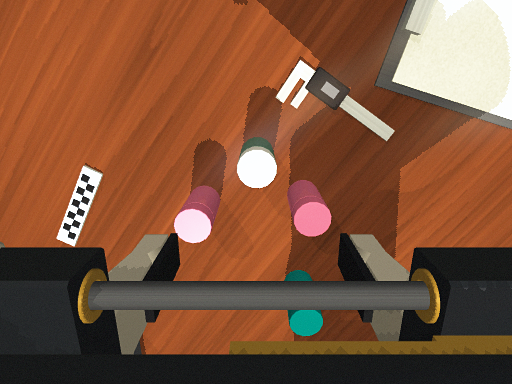

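```bash
python3 -m creep '{"jaw":[-1,-1,-1,-1,-1,-1,-1,-1,-1,-1],"translation":[[0.015,-0.0005,0],[0.025,-0.0005,0],[0.03,0,0],[0.03,0,0],[0.03,0,0],[0.025,0,0],[0.02,0,0],[0.015,0,0],[0.009,0,0],[0.0055,0,0]],"roll":[0,0,0,0,0,0,0,0,0,0]}'
python3 -m creep '{"jaw":[1,1,1,1,1,1,1,1,1,1],"translation":[[0,0,0],[0,0,0],[0,0,0],[0,0,0],[0,0,0],[0,0,0],[0,0,0],[0,0,0],[0,0,0],[0,0,0]],"roll":[0,0,0,0,0,0,0,0,0,0]}' 20
python3 -m creep '{"jaw":[1,1,1,1,1,1,1,1,1,1],"translation":[[-0.01,0,0],[-0.02,0,0],[-0.03,0,0],[-0.035,0,0],[-0.035,0,0],[-0.03,0,0],[-0.02,0,0],[-0.02,0,0],[-0.01,0,0],[0,0,0]],"roll":[0,0,0,0,0,0,0,0,0,0]}'
python3 -c "
from h import *
go(*cw(.038,-.07),.265,126.5)"
```

```text
time_s: 29.25
tcp_pos: [0.5362, -0.3402, 0.0582]
eef_rot: [38.6, 89.9, 165.1]
contact_force: [0.6, 0.4, 0.3]
gripper_width: 0.0874
time_s: 30.25
tcp_pos: [0.5369, -0.3406, 0.0598]
eef_rot: [174.2, 90.0, -59.3]
contact_force: [-0.4, -0.4, 2.2]
gripper_width: 0.0429
time_s: 31.25
tcp_pos: [0.5373, -0.3406, 0.2711]
eef_rot: [-142.9, 89.9, -16.4]
contact_force: [0.7, -0.0, -2.7]
gripper_width: 0.0427
t 31.25 tcp [ 0.5373 -0.3406  0.2711] jawang -143.5 joints [-14.8  15.5  -0.7   0.  -73.6  51.3] w 0.0427 F [ 0.7 -0.  -2.7] toolx [ 0.002 -0.001 -1.   ]
 world d [ 0.0566  0.4364 -0.0061]  tool d [ 0.0059 -0.3051  0.3172]
  roll 90.0 deg 1.5708 rad -> j6 approx -38.7 ; tool d after roll [0.0061 0.3172 0.3051]
  roll -90.0 deg -1.5708 rad -> j6 approx 141.3 ; tool d after roll [ 0.0061 -0.3172 -0.3051]
```

```bash
python3 -m creep '{"jaw":[1,1,1,1,1,1,1,1,1,1],"translation":[[0,0,0],[0,0,0],[0,0,0],[0,0,0],[0,0,0],[0,0,0],[0,0,0],[0,0,0],[0,0,0],[0,0,0]],"roll":[0.08,0.148,0.148,0.148,0.148,0.148,0.148,0.148,0.148,0.148]}'
python3 -m creep '{"jaw":[1,1,1,1,1,1,1,1,1,1],"translation":[[0,0,0],[0,0.008,0.008],[0,0.016,0.015],[0,0.022,0.021],[0,0.025,0.024],[0,0.025,0.024],[0,0.025,0.024],[0,0.025,0.024],[0,0.022,0.021],[0,0.018,0.017]],"roll":[0.1,0.06,0,0,0,0,0,0,0,0]}'
python3 -c "
from h import *
go(*cw(.038,-.07),.265,126.5)"
```

```text
time_s: 32.25
tcp_pos: [0.5362, -0.3401, 0.2677]
eef_rot: [106.8, 89.8, 152.0]
contact_force: [-0.6, -0.6, -1.8]
gripper_width: 0.0426
time_s: 33.25
tcp_pos: [0.5683, -0.0832, 0.268]
eef_rot: [136.7, 89.9, 173.2]
contact_force: [-0.3, 0.5, -0.7]
gripper_width: 0.0427
t 33.25 tcp [ 0.5683 -0.0832  0.268 ] jawang 126.46 joints [ 11.1   9.8  -8.5  -0.  -71.8 -64.7] w 0.0427 F [-0.3  0.5 -0.7] toolx [-0.002  0.    -1.   ]
 world d [ 0.0256  0.1791 -0.003 ]  tool d [0.003  0.1288 0.127 ]
  roll -0.0 deg -0.0007 rad -> j6 approx -64.6 ; tool d after roll [0.003  0.1287 0.1271]
  roll 180.0 deg 3.1409 rad -> j6 approx -244.6 ; tool d after roll [ 0.003  -0.1287 -0.1271]
```

```bash
python3 -m creep '{"jaw":[1,1,1,1,1,1,1,1,1,1],"translation":[[0,0.011,0.011],[0,0.017,0.017],[0,0.02,0.02],[0,0.02,0.02],[0,0.019,0.018],[0,0.016,0.016],[0,0.012,0.012],[0,0.008,0.008],[0,0.004,0.004],[0,0.002,0.002]],"roll":[0,0,0,0,0,0,0,0,0,0]}'
python3 -c "
from h import *
go(*cw(.038,-.07),.0647,126.5)
c=wristcap(); cv2.imwrite('pics/w11.png',c['image'][:,:,::-1])
c=capture('scene'); cv2.imwrite('pics/s11.png',c['image'][:,:,::-1])"
```

```text
time_s: 34.25
tcp_pos: [0.5953, 0.0947, 0.2693]
eef_rot: [174.0, 90.0, -149.6]
contact_force: [0.4, 0.4, -1.9]
gripper_width: 0.0428
t 34.25 tcp [0.5953 0.0947 0.2693] jawang 126.43 joints [ 27.6  12.4  -5.    0.  -72.6 -81.2] w 0.0428 F [ 0.4  0.4 -1.9] toolx [-0. -0. -1.]
 world d [-0.0014  0.0011 -0.2046]  tool d [ 0.2046  0.0017 -0.0004]
  roll -0.1 deg -0.0013 rad -> j6 approx -81.1 ; tool d after roll [ 0.2046  0.0017 -0.0005]
  roll 179.9 deg 3.1403 rad -> j6 approx -261.1 ; tool d after roll [ 0.2046 -0.0017  0.0005]
```

View pics/w11.png

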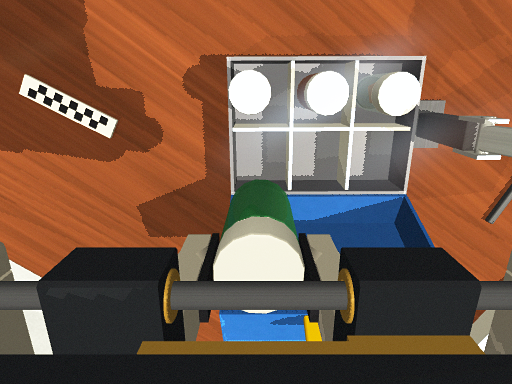

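View pics/s11.png

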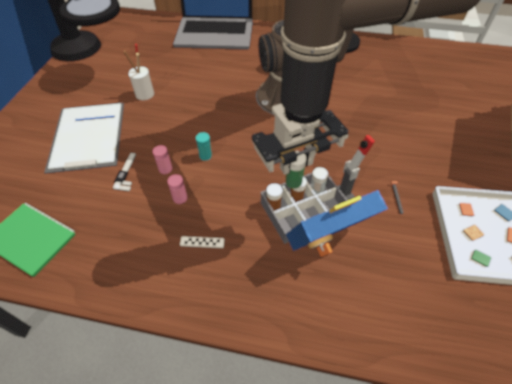

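```bash
python3 -m creep '{"jaw":[1,1,1,1,1,1,1,1,1,1],"translation":[[0.015,0.001,0],[0.025,0.0005,0],[0.03,0,0],[0.03,0,0],[0.03,0,0],[0.025,0,0],[0.02,0,0],[0.015,0,0],[0.007,0,0],[0.003,0,0]],"roll":[0,0,0,0,0,0,0,0,0,0]}'
python3 -c "
from h import *
go(*cw(.038,-.07),.0645,126.5)"
```

```text
time_s: 35.35
tcp_pos: [0.5943, 0.0953, 0.0691]
eef_rot: [179.1, 90.0, -144.5]
contact_force: [0.2, 0.3, -2.0]
gripper_width: 0.0429
t 35.35 tcp [0.5943 0.0953 0.0691] jawang 126.4 joints [ 27.7  22.  -19.8   0.  -48.2 -81.3] w 0.0429 F [ 0.2  0.3 -2. ] toolx [-0.001 -0.    -1.   ]
 world d [-0.0004  0.0006 -0.0046]  tool d [ 0.0046  0.0007 -0.    ]
  roll -0.1 deg -0.0018 rad -> j6 approx -81.2 ; tool d after roll [ 0.0046  0.0007 -0.    ]
  roll 179.9 deg 3.1398 rad -> j6 approx -261.2 ; tool d after roll [ 0.0046 -0.0007  0.    ]
```

```bash
python3 -m creep '{"jaw":[1,1,1,1,1,1,1,-0.2,-0.2,-0.2],"translation":[[0.0015,0,0],[0.001,0,0],[0.001,0,0],[0.0005,0,0],[0.0005,0,0],[0,0,0],[0,0,0],[0,0,0],[0,0,0],[0,0,0]],"roll":[0,0,0,0,0,0,0,0,0,0]}'
python3 -m creep '{"jaw":[-0.3,-0.4,-0.4,-0.4,-0.5,-1,-1,-1,-1,-1],"translation":[[0,0,0],[-0.01,0,0],[-0.025,0,0],[-0.035,0,0],[-0.04,0,0],[-0.04,0,0],[-0.04,0,0],[-0.04,0,0],[-0.04,0,0],[-0.03,0,0]],"roll":[0,0,0,0,0,0,0,0,0,0]}'
python3 -c "
from h import *
go(*cw(.12,0),.35,126.5)
c=wristcap(); cv2.imwrite('pics/w12.png',c['image'][:,:,::-1])
t=capture('scene'); cv2.imwrite('pics/s12.png',t['image'][:,:,::-1])"
```

```text
time_s: 36.35
tcp_pos: [0.5947, 0.096, 0.0653]
eef_rot: [-22.9, 90.0, 13.6]
contact_force: [-0.3, 0.1, 0.4]
gripper_width: 0.052
time_s: 37.35
tcp_pos: [0.5945, 0.0957, 0.3692]
eef_rot: [-19.7, 89.8, 16.7]
contact_force: [-0.4, 1.1, -0.7]
gripper_width: 0.0876
t 37.35 tcp [0.5945 0.0957 0.3692] jawang 126.43 joints [ 27.7  10.3   4.9   0.  -84.4 -81.3] w 0.0876 F [-0.4  1.1 -0.7] toolx [ 0.003  0.001 -1.   ]
 world d [ 0.0237  0.1052 -0.0192]  tool d [0.0194 0.0706 0.0815]
  roll -0.1 deg -0.0012 rad -> j6 approx -81.2 ; tool d after roll [0.0192 0.0705 0.0816]
  roll 179.9 deg 3.1404 rad -> j6 approx -261.2 ; tool d after roll [ 0.0192 -0.0705 -0.0816]
```

View pics/w12.png

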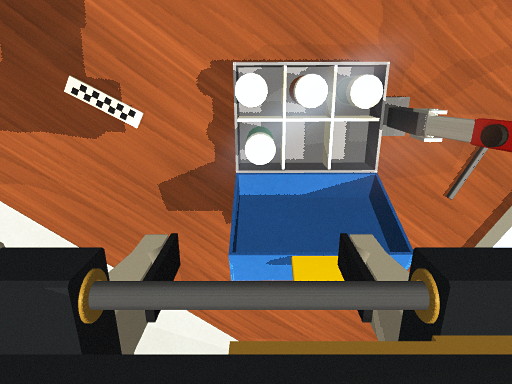

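View pics/s12.png

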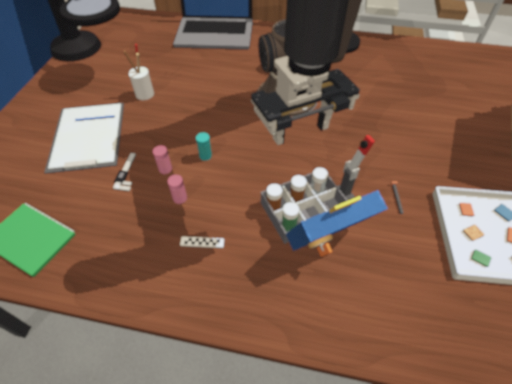

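All four jars are upright in cells 2–5 (wrist picture: caps at (251,90), (310,91), (366,91), (260,149)). Now the lid. The tool axes match the case: tool y = case y, tool z = case x.

```bash
python3 -m creep '{"jaw":[1,1,1,1,1,1,1,1,1,1],"translation":[[0,0.004,0.01],[0,0.007,0.018],[0,0.009,0.023],[0,0.01,0.025],[0,0.01,0.025],[0,0.01,0.025],[0.01,0.009,0.022],[0.02,0.006,0.016],[0.02,0.003,0.008],[0.015,0.002,0.005]],"roll":[0,0,0,0,0,0,0,0,0,0]}'
python3 -c "
from h import *
go(*cw(.215,0),.214,126.5)
c=wristcap(); cv2.imwrite('pics/w13.png',c['image'][:,:,::-1])
t=capture('scene'); cv2.imwrite('pics/s13.png',t['image'][:,:,::-1])"
```

```text
time_s: 38.45
tcp_pos: [0.6948, 0.2585, 0.2953]
eef_rot: [169.7, 89.7, -153.9]
contact_force: [-0.8, -0.2, -0.6]
gripper_width: 0.0133
t 38.45 tcp [0.6948 0.2585 0.2953] jawang 126.46 joints [ 35.4  25.6  17.1  -0.  -81.8 -88.9] w 0.0133 F [-0.8 -0.2 -0.6] toolx [-0.005 -0.002 -1.   ]
 world d [-0.0003 -0.0012 -0.0813]  tool d [ 0.0813 -0.0008 -0.0005]
  roll -0.0 deg -0.0006 rad -> j6 approx -88.9 ; tool d after roll [ 0.0813 -0.0008 -0.0009]
  roll 180.0 deg 3.1409 rad -> j6 approx -268.9 ; tool d after roll [0.0813 0.0008 0.0009]
```

View pics/w13.png

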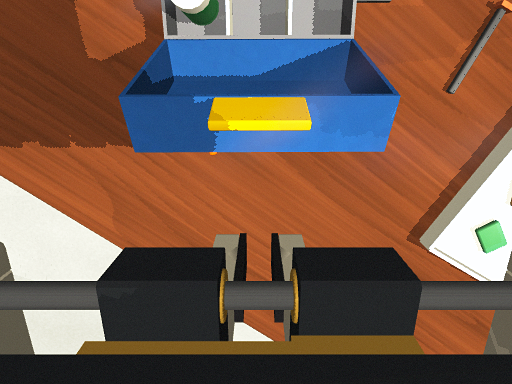

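View pics/s13.png

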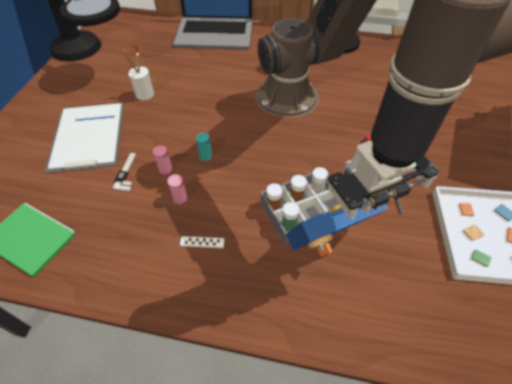

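```bash
python3 -c "
from h import *
c=wristcap()
inv=lambda p: np.array([[np.cos(yaw),np.sin(yaw)],[-np.sin(yaw),np.cos(yaw)]])@(p[:2]-case)
for u,v in ((211,129),(311,129)): print(inv(onz(c,u,v,.232)))
for u,v in ((219,250),(300,250)): print('',)
"
python3 -m creep '{"jaw":[1,1,1,1,1,1,1,1,1,1],"translation":[[0.01,0,0],[0.02,0,0],[0.02,0,0],[0.015,0,0],[0.01,0,0],[0.006,0,0],[0,0,-0.005],[0,0,-0.01],[0,0,-0.01],[0,0,-0.01]],"roll":[0,0,0,0,0,0,0,0,0,0]}'
python3 -c "
from h import *
s=get_state();print(inv(s['tcp_pos']) if 0 else s['tcp_pos'],s['contact_force'])"
```

```text
[ 0.15727511 -0.03070132]
[0.15739276 0.03728193]


time_s: 39.6
tcp_pos: [0.6665, 0.2361, 0.22]
eef_rot: [-6.0, 89.9, 30.4]
contact_force: [-0.1, -0.1, 0.7]
gripper_width: 0.0004
[0.66647916 0.23605359 0.21998078] [-0.13424211 -0.11234126  0.65461897]
```

```bash
cat >> h.py <<'E'
def st():
    s=get_state(); p=s["tcp_pos"]; q=p[:2]-case; c,n=np.cos(yaw),np.sin(yaw)
    f=s["contact_force"]
    print("t",round(s["time_s"],2),"case xyz mm",np.round([1e3*(c*q[0]+n*q[1]),1e3*(-n*q[0]+c*q[1]),1e3*p[2]],1),"F case",np.round([c*f[0]+n*f[1],-n*f[0]+c*f[1],f[2]],1))
E
python3 -m creep '{"jaw":[1,1,1,1,1,1,1,1,1,1],"translation":[[0,0,-0.006],[0,0,-0.007],[0,0,-0.008],[-0.001,0,-0.008],[-0.001,0,-0.009],[-0.002,0,-0.009],[-0.002,0,-0.009],[-0.002,0,-0.009],[-0.002,0,-0.009],[0,0,-0.009]],"roll":[0,0,0,0,0,0,0,0,0,0]}'
python3 -c "
from h import *
st()
t=capture('scene'); crop(t['image'],220,60,440,260,3.5,'pics/s14.png')"
```

```text
time_s: 40.6
tcp_pos: [0.5994, 0.1867, 0.2288]
eef_rot: [159.9, 90.0, -163.6]
contact_force: [2.7, 1.6, 0.7]
gripper_width: 0.0009
t 40.6 case xyz mm [ 9.650e+01 -2.000e-01  2.288e+02] F case [ 3.2 -0.3  0.7]
```

View pics/s14.png

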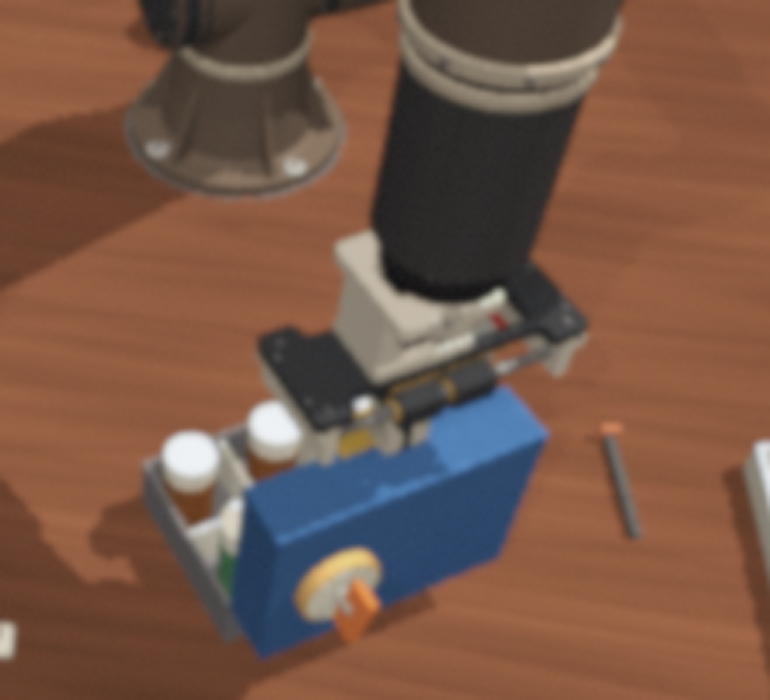

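```bash
python3 -m creep '{"jaw":[1,1,1,1,1,1,1,1,1,1],"translation":[[0,0,-0.01],[-0.001,0,-0.01],[-0.001,0,-0.011],[0.001,0,-0.009],[0.002,0,-0.009],[0.002,0,-0.009],[0.002,0,-0.009],[0.005,0,-0.011],[0.005,0,-0.011],[0.005,0,-0.011]],"roll":[0,0,0,0,0,0,0,0,0,0]}'
python3 -c "
from h import *
st()
t=capture('scene'); crop(t['image'],220,60,440,260,3.5,'pics/s15.png')"
```

```text
time_s: 41.65
tcp_pos: [0.5191, 0.1272, 0.2086]
eef_rot: [-135.5, 90.0, -99.1]
contact_force: [2.2, 0.8, -0.3]
gripper_width: 0.0005
t 41.65 case xyz mm [-3.500e+00 -2.000e-01  2.086e+02] F case [ 2.3 -0.7 -0.3]
```

View pics/s15.png

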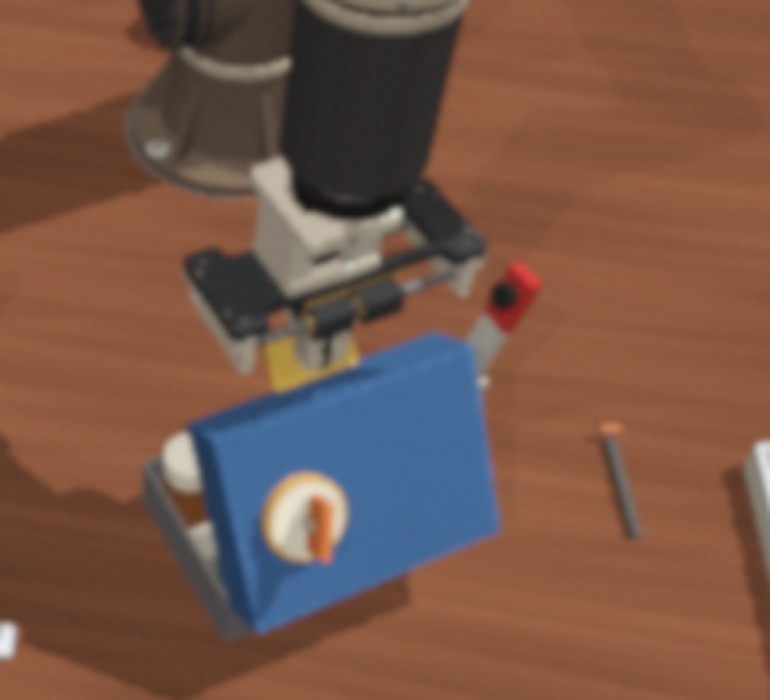

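```bash
python3 -m creep '{"jaw":[1,1,1,1,1,1,1,1,1,1],"translation":[[0.007,0,-0.009],[0.007,0,-0.009],[0.007,0,-0.009],[0.0085,0,-0.008],[0.0085,0,-0.008],[0.009,0,-0.008],[0.0075,0,-0.005],[0.0075,0,-0.005],[0.0075,0,-0.0045],[0.0075,0,-0.004]],"roll":[0,0,0,0,0,0,0,0,0,0]}'
python3 -c "
from h import *
st()
t=capture('scene'); crop(t['image'],220,60,440,260,3.5,'pics/s16.png')"
```

```text
time_s: 42.7
tcp_pos: [0.4637, 0.0865, 0.1314]
eef_rot: [-0.2, 90.0, 36.3]
contact_force: [0.2, -0.4, -0.6]
gripper_width: 0.0003
t 42.7 case xyz mm [-7.220e+01 -1.000e-01  1.314e+02] F case [-0.1 -0.4 -0.6]
```

View pics/s16.png

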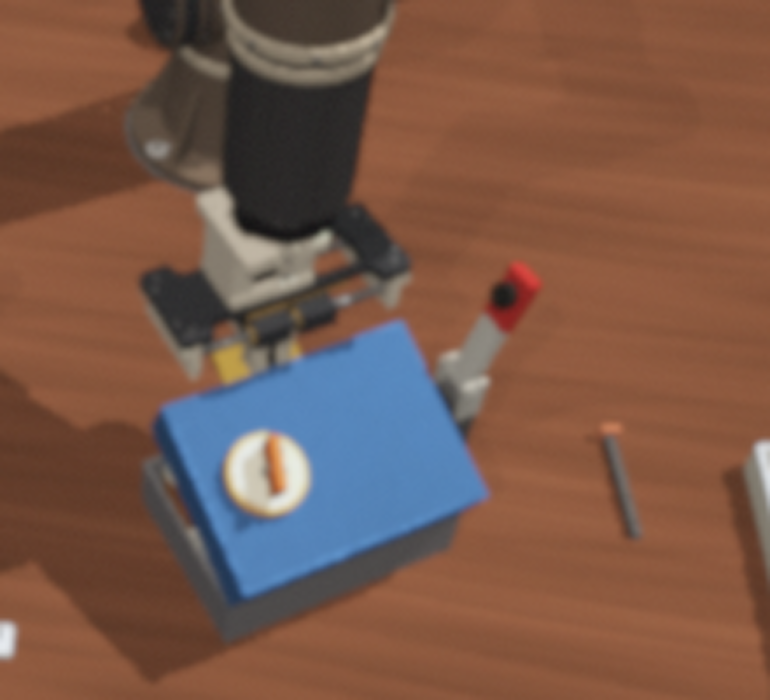

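```bash
python3 -m creep '{"jaw":[1,1,1,1,1,1,1,1,1,1],"translation":[[0.007,0,-0.003],[0.007,0,-0.003],[0.007,0,-0.003],[0.007,0,-0.002],[0.007,0,-0.002],[0.007,0,-0.002],[0.007,0,-0.001],[0.007,0,-0.001],[0.006,0,0],[0.004,0,0]],"roll":[0,0,0,0,0,0,0,0,0,0]}'
python3 -c "
from h import *
st()"
```

```text
time_s: 43.75
tcp_pos: [0.4497, 0.0762, 0.0653]
eef_rot: [173.5, 89.9, -150.0]
contact_force: [-0.2, -1.5, 0.4]
gripper_width: 0.0002
t 43.75 case xyz mm [-89.5  -0.   65.3] F case [-1.  -1.1  0.4]
```

```bash
python3 -m creep '{"jaw":[1,1,1,1,1,1,1,1,1,1],"translation":[[0.001,0,0],[0.001,0,0],[0.001,0,0],[0.001,0,0],[0.001,0,0],[0,0,0],[0,0,0],[0,0,0],[0,0,0],[0,0,0]],"roll":[0,0,0,0,0,0,0,0,0,0]}'
python3 -c "
from h import *
st()"
```

```text
time_s: 44.75
tcp_pos: [0.4505, 0.0766, 0.063]
eef_rot: [-29.2, 89.9, 7.3]
contact_force: [-10.4, 0.6, 25.8]
gripper_width: 0.0008
t 44.75 case xyz mm [-88.7  -0.2  63. ] F case [-8.   6.7 25.8]
```

Lid pressed shut (25.8 N on the rim at z=63 mm). Next I lift off and turn the tool for the clamp.

```bash
python3 -m creep '{"jaw":[1,1,1,1,1,1,1,1,1,1],"translation":[[-0.01,0,0],[-0.02,0,0],[-0.03,0,0],[-0.035,0,0],[-0.035,0,0],[-0.035,0,0],[-0.035,0,0],[-0.03,0,0],[-0.025,0,0],[-0.015,0,0]],"roll":[0,0,0,0,-0.14,-0.14,-0.14,-0.14,-0.14,-0.14]}'
python3 -m creep '{"jaw":[1,1,1,1,1,1,1,1,1,1],"translation":[[0,0,0],[0,0,0],[0,0,0],[0,0,0],[0,0,0],[0,0,0],[0,0,0],[0,0,0],[0,0,0],[0,0,0]],"roll":[-0.14,-0.14,-0.14,-0.14,-0.14,-0.03,0,0,0,0]}'
python3 -c "
from h import *
st()
go(*cw(0,.2),.33,-143.5)
c=wristcap(); cv2.imwrite('pics/w17.png',c['image'][:,:,::-1])
t=capture('scene'); crop(t['image'],220,60,440,260,3.5,'pics/s17.png')"
```

```text
time_s: 45.75
tcp_pos: [0.4508, 0.0767, 0.3337]
eef_rot: [-57.3, 89.8, 27.6]
contact_force: [0.1, 0.0, -0.4]
gripper_width: 0.0004
time_s: 46.75
tcp_pos: [0.4503, 0.0766, 0.3311]
eef_rot: [-81.5, 90.0, 44.9]
contact_force: [0.6, -0.7, -0.6]
gripper_width: 0.0007
t 46.75 case xyz mm [-8.890e+01 -1.000e-01  3.311e+02] F case [ 0.  -0.9 -0.6]
t 46.75 tcp [0.4503 0.0766 0.3311] jawang -143.65 joints [ 34.5  -3.8 -15.   -0.  -78.8   1.9] w 0.0007 F [ 0.6 -0.7 -0.6] toolx [ 0.  0. -1.]
 world d [-0.0475  0.2137 -0.0011]  tool d [ 0.0011 -0.0884  0.2003]
  roll -0.1 deg -0.0026 rad -> j6 approx 2.0 ; tool d after roll [ 0.0011 -0.0889  0.2001]
  roll 179.9 deg 3.139 rad -> j6 approx -178.0 ; tool d after roll [ 0.0011  0.0889 -0.2001]
```

View pics/w17.png

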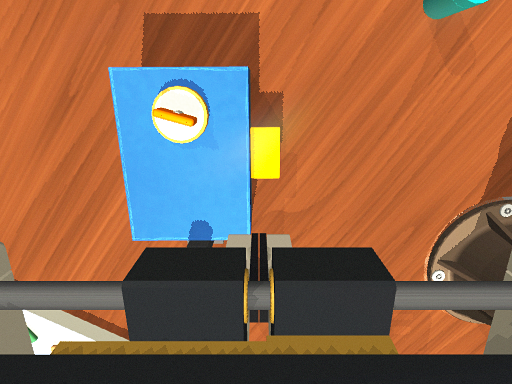

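View pics/s17.png

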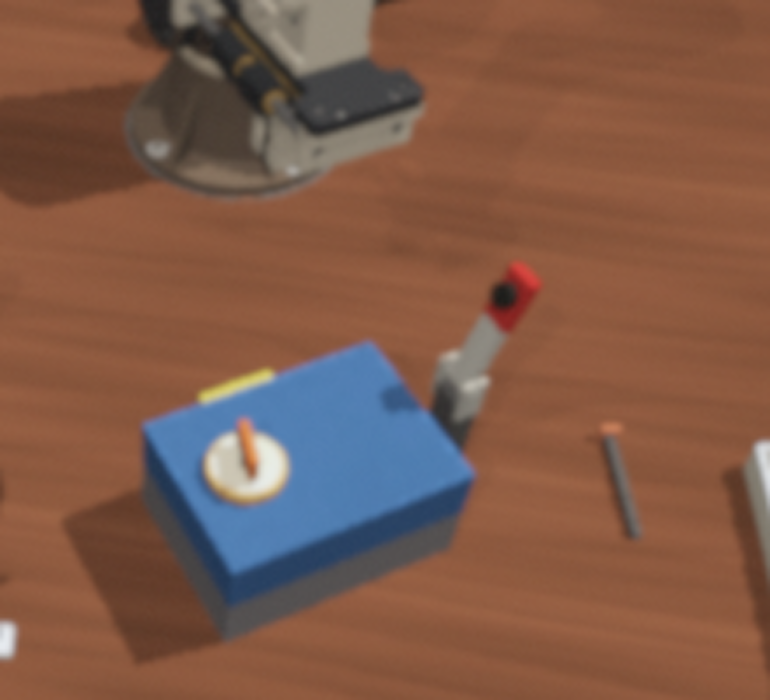

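Lid is shut flat. The key wing at wrist (153,111)-(195,122) is turned about 15° clockwise from case x. Going outside the clamp now.

```bash
python3 -m creep '{"jaw":[1,1,1,1,1,1,1,1,1,1],"translation":[[0,-0.005,0.011],[0,-0.009,0.021],[0,-0.011,0.025],[0,-0.012,0.027],[0,-0.012,0.027],[0,-0.012,0.027],[0,-0.011,0.025],[0,-0.009,0.02],[0,-0.005,0.012],[0,-0.002,0.005]],"roll":[0,0,0,0,0,0,0,0,0,0]}'
python3 -c "
from h import *
st()
go(*cw(0,.2),.2,-143.5)
c=wristcap(); cv2.imwrite('pics/w18.png',c['image'][:,:,::-1])
t=capture('scene'); crop(t['image'],220,60,440,260,3.5,'pics/s18.png')"
```

```text
time_s: 47.85
tcp_pos: [0.402, 0.2909, 0.3308]
eef_rot: [107.9, 90.0, -125.7]
contact_force: [0.2, 0.2, 0.3]
gripper_width: 0.0003
t 47.85 case xyz mm [-2.000e-01  2.010e+02  3.308e+02] F case [0.3 0.  0.3]
t 47.85 tcp [0.402  0.2909 0.3308] jawang -143.55 joints [ 58.6   0.3 -11.1  -0.  -78.6 -22.2] w 0.0003 F [0.2 0.2 0.3] toolx [-0. -0. -1.]
 world d [ 0.0007 -0.0007 -0.1308]  tool d [ 0.1308 -0.0002 -0.001 ]
  roll -0.0 deg -0.0008 rad -> j6 approx -22.1 ; tool d after roll [ 0.1308 -0.0002 -0.001 ]
  roll 180.0 deg 3.1408 rad -> j6 approx -202.1 ; tool d after roll [0.1308 0.0002 0.001 ]
```

View pics/w18.png

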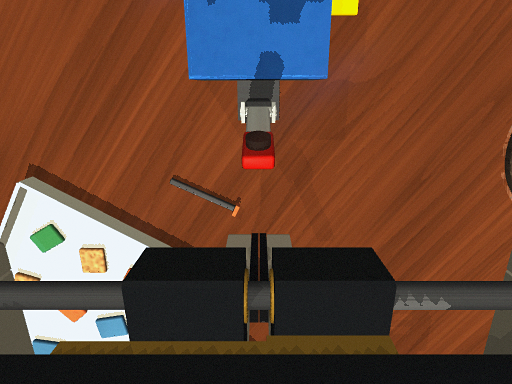

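View pics/s18.png

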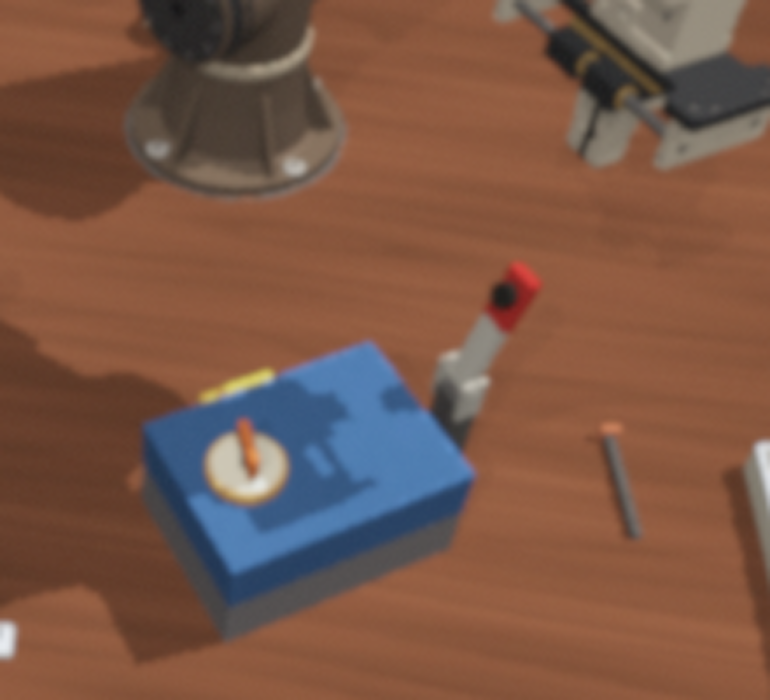

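```bash
python3 -c "
from h import *
c=wristcap()
I=np.array([[np.cos(yaw),np.sin(yaw)],[-np.sin(yaw),np.cos(yaw)]])
for u,v,z in ((258,168,.224),(258,151,.23)): print(I@(onz(c,u,v,z)[:2]-case))
"
python3 -m creep '{"jaw":[1,1,1,1,1,1,1,1,1,1],"translation":[[0.01,0,0],[0.02,0,0],[0.025,0,0],[0.025,0,0],[0.02,0,0],[0.015,0,0],[0.008,0,0],[0.004,0,0],[0,0,0],[0,0,0]],"roll":[0,0,0,0,0,0,0,0,0,0]}'
python3 -c "
from h import *
st()"
```

```text
[-1.72776909e-04  1.82041469e-01]
[-0.00021332  0.16635288]
time_s: 49.0
tcp_pos: [0.4028, 0.29, 0.2047]
eef_rot: [-79.1, 89.9, 47.3]
contact_force: [-0.1, 0.0, 1.2]
gripper_width: 0.0004
t 49.0 case xyz mm [-1.000e-01  1.997e+02  2.047e+02] F case [-0.1  0.1  1.2]
```

```bash
python3 -m creep '{"jaw":[1,1,1,1,1,1,1,1,1,1],"translation":[[-0.001,0,-0.005],[-0.001,0,-0.006],[-0.001,0,-0.006],[-0.001,0,-0.006],[-0.001,0,-0.006],[-0.001,0,-0.006],[-0.001,0,-0.006],[0,0,-0.005],[0,0,-0.005],[0,0,-0.005]],"roll":[0,0,0,0,0,0,0,0,0,0]}'
python3 -c "
from h import *
st()
t=capture('scene'); crop(t['image'],220,60,440,260,3.5,'pics/s19.png')"
```

```text
time_s: 50.0
tcp_pos: [0.4357, 0.2442, 0.2108]
eef_rot: [86.0, 90.0, -147.6]
contact_force: [-1.7, 1.8, -0.8]
gripper_width: 0.0006
t 50.0 case xyz mm [ -0.9 143.3 210.8] F case [-0.3  2.5 -0.8]
```

View pics/s19.png

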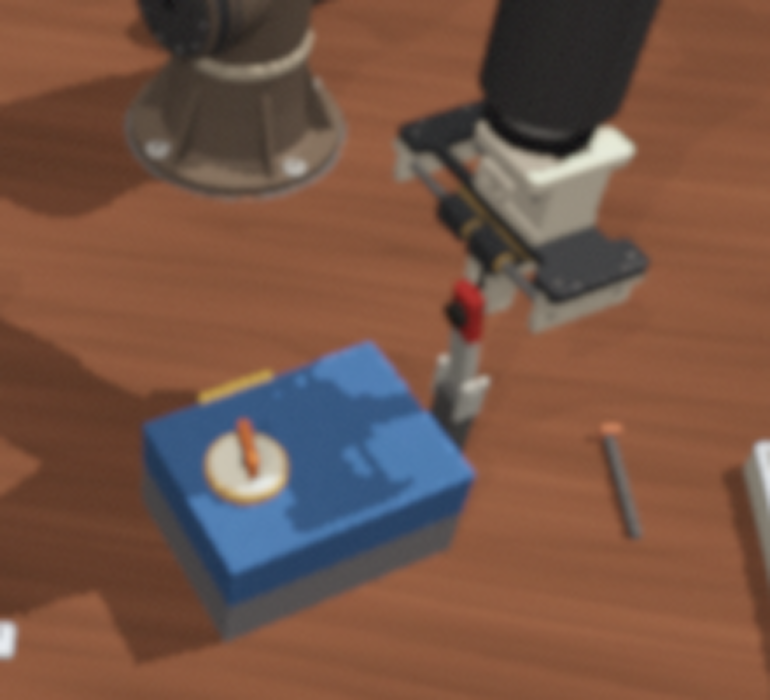

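```bash
python3 -m creep '{"jaw":[1,1,1,1,1,1,1,1,1,1],"translation":[[0,0,-0.006],[0.001,0,-0.006],[0.001,0,-0.007],[0.002,0,-0.006],[0.002,0,-0.006],[0.003,0,-0.006],[0.0025,0,-0.004],[0.0025,0,-0.004],[0.0025,0,-0.004],[0.003,0,-0.003]],"roll":[0,0,0,0,0,0,0,0,0,0]}'
python3 -c "
from h import *
st()"
python3 -m creep '{"jaw":[1,1,1,1,1,1,1,1,1,1],"translation":[[0.0045,0,-0.0045],[0.0045,0,-0.0045],[0.0045,0,-0.0035],[0.005,0,-0.0035],[0.005,0,-0.0035],[0.005,0,-0.0035],[0.0055,0,-0.002],[0.006,0,-0.002],[0.006,0,-0.001],[0,0,0]],"roll":[0,0,0,0,0,0,0,0,0,0]}'
python3 -c "
from h import *
st()
t=capture('scene'); crop(t['image'],220,60,440,260,3.5,'pics/s20.png')"
```

```text
time_s: 51.05
tcp_pos: [0.4669, 0.2026, 0.1915]
eef_rot: [-138.4, 90.0, -12.0]
contact_force: [-0.2, 0.8, 1.6]
gripper_width: 0.0005
t 51.05 case xyz mm [ -0.6  91.4 191.5] F case [0.3 0.8 1.6]
time_s: 52.05
tcp_pos: [0.4827, 0.1798, 0.1445]
eef_rot: [86.1, 89.9, -147.5]
contact_force: [-0.3, 0.5, -0.6]
gripper_width: 0.0006
t 52.05 case xyz mm [ -1.4  63.7 144.5] F case [ 0.   0.6 -0.6]
```

View pics/s20.png

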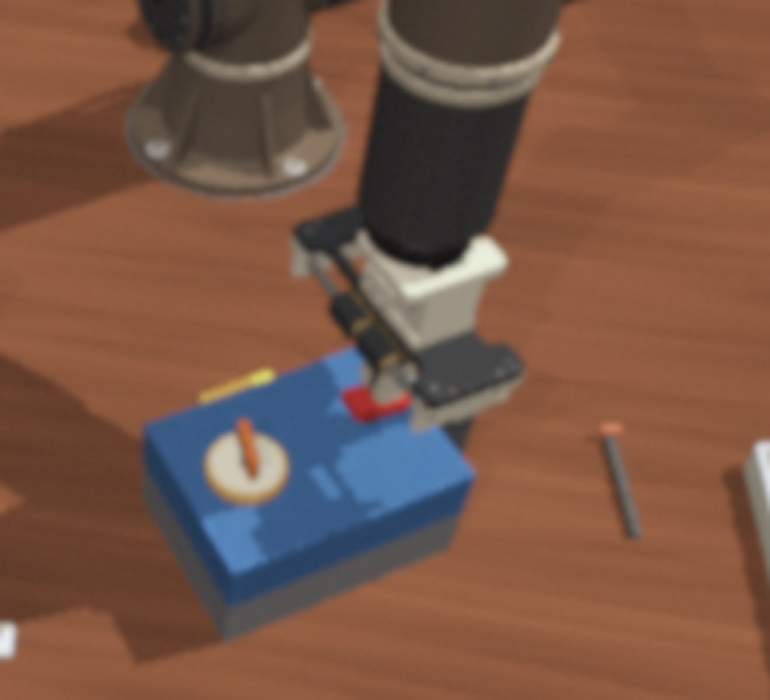

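Nearly down. I press it down until contact force rises.

```bash
python3 -m creep '{"jaw":[1,1,1,1,1,1,1,1,1,1],"translation":[[0.004,0,-0.001],[0.004,0,-0.001],[0.004,0,-0.001],[0.003,0,-0.001],[0.002,0,0],[0.001,0,0],[0.001,0,0],[0,0,0],[0,0,0],[0,0,0]],"roll":[0,0,0,0,0,0,0,0,0,0]}'
python3 -c "
from h import *
st()"
```

```text
time_s: 53.1
tcp_pos: [0.4854, 0.1771, 0.1265]
eef_rot: [35.3, 90.0, 161.7]
contact_force: [0.3, -0.4, 0.3]
gripper_width: 0.0004
t 53.1 case xyz mm [ -0.9  59.8 126.5] F case [-0.  -0.5  0.3]
```

```bash
python3 -m creep '{"jaw":[1,1,1,1,1,1,1,1,1,1],"translation":[[0.001,0,0],[0.001,0,0],[0.001,0,0],[0.001,0,0],[0,0,0],[0,0,0],[0,0,0],[0,0,0],[0,0,0],[0,0,0]],"roll":[0,0,0,0,0,0,0,0,0,0]}'
python3 -c "
from h import *
st()"
```

```text
time_s: 54.1
tcp_pos: [0.4857, 0.1771, 0.1256]
eef_rot: [-113.0, 89.9, 13.5]
contact_force: [-12.3, -1.8, 30.2]
gripper_width: 0.0006
t 54.1 case xyz mm [ -0.6  59.7 125.6] F case [-11.    5.8  30.2]
```

Clamp is on its hard stop (30 N at z=125.6 mm). Lifting off and moving over the key.

```bash
python3 -m creep '{"jaw":[1,1,1,1,1,1,1,1,1,1],"translation":[[-0.01,0,0],[-0.02,0,0],[-0.03,0,0],[-0.03,0,0],[-0.03,0,0],[-0.025,0,-0.005],[-0.015,0,-0.015],[0,0,-0.025],[0,0,-0.025],[0,0,-0.02]],"roll":[0,0,0,0,0,0,0,0,0,0]}'
python3 -m creep '{"jaw":[-0.2,-0.2,-0.2,-0.2,-0.2,-0.2,-0.2,-0.2,-0.2,-0.2],"translation":[[0,0,-0.015],[0,0,-0.01],[0,0,0],[0,0,0],[0,0,0],[0,0,0],[0,0,0],[0,0,0],[0,0,0],[0,0,0]],"roll":[0,0,0,0,0,0,0,0,0,0]}'
python3 -c "
from h import *
st()
I=np.array([[np.cos(yaw),np.sin(yaw)],[-np.sin(yaw),np.cos(yaw)]])
c=wristcap(); cv2.imwrite('pics/w21.png',c['image'][:,:,::-1])
hsv=cv2.cvtColor(c['image'],cv2.COLOR_RGB2HSV)
print(proj(c,(*cw(0,-.055),.147)))
t=capture('scene'); crop(t['image'],220,60,440,260,3.5,'pics/s21.png')"
```

```text
time_s: 55.1
tcp_pos: [0.5394, 0.1038, 0.2827]
eef_rot: [-72.5, 90.0, 53.9]
contact_force: [1.0, 0.6, -0.1]
gripper_width: 0.0004
time_s: 56.1
tcp_pos: [0.5537, 0.0845, 0.2826]
eef_rot: [-97.3, 90.0, 29.1]
contact_force: [0.5, 1.0, 0.0]
gripper_width: 0.0525
t 56.1 case xyz mm [ -1.  -55.2 282.6] F case [0.9 0.5 0. ]
(np.float64(257.4228786337156), np.float64(179.38522256713537))
```

View pics/w21.png

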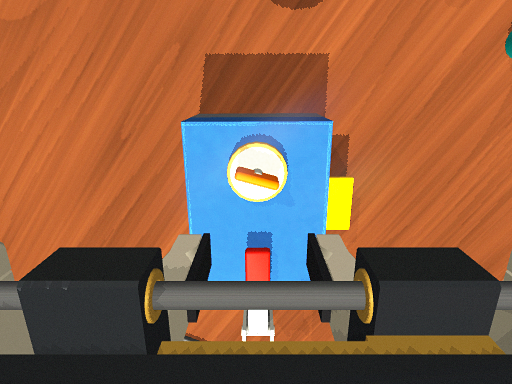

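View pics/s21.png

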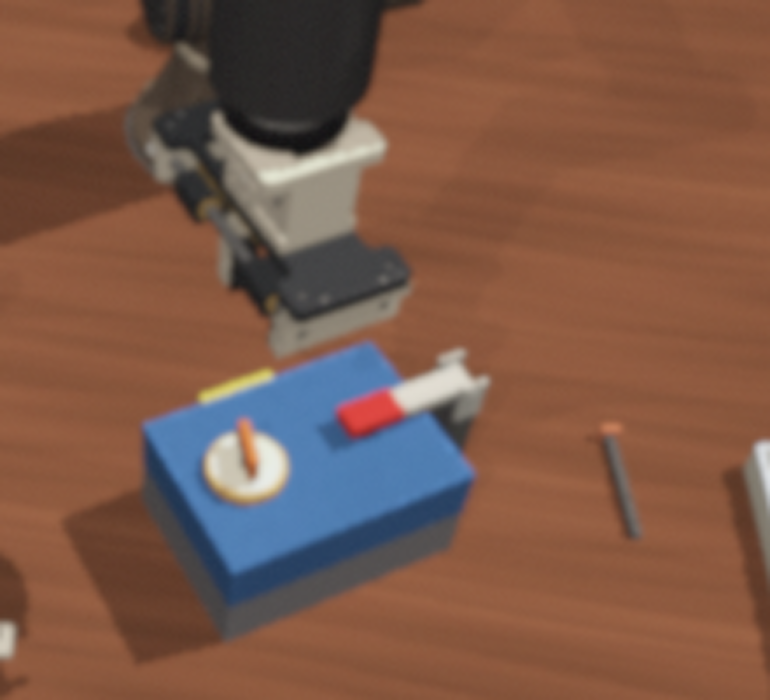

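Clamp lies level on the lid. The key is at wrist (257,178), with (257,179) predicted. Next I measure its angle.

```bash
cat > key.py <<'E'
from h import *
def key():
    c=wristcap()
    I=np.array([[np.cos(yaw),np.sin(yaw)],[-np.sin(yaw),np.cos(yaw)]])
    hsv=cv2.cvtColor(c['image'],cv2.COLOR_RGB2HSV)
    m=((hsv[:,:,0]>=4)&(hsv[:,:,0]<=18)&(hsv[:,:,1]>170)&(hsv[:,:,2]>150)).astype(np.uint8)
    u0,v0=map(int,proj(c,(*cw(0,-.055),.147)))
    k=np.zeros_like(m); cv2.circle(k,(u0,v0),26,1,-1); m&=k
    P=np.array([(I@(onz(c,u,v,.147)[:2]-case)) for v,u in zip(*np.nonzero(m))])
    mu=P.mean(0); w,V=np.linalg.eigh(np.cov((P-mu).T)); d=V[:,1]; d=d*np.sign(d[0])
    print("key centre case",mu,"n",len(P),"clockwise from x deg",-np.degrees(np.arctan2(d[1],d[0])),"sd",np.sqrt(w))
    crop(c['image'],u0-50,v0-50,u0+50,v0+50,5,'pics/key%.0f.png'%(10*get_state()["time_s"])); print(int(10*get_state()["time_s"]))
if __name__=="__main__": key()
E
python3 key.py; ls -t pics|head -1; python3 -c "
from h import *
go(*cw(0,-.055),.123,-68.5)"
```

```text
key centre case [-0.00020139 -0.05909493] n 275 clockwise from x deg 14.282590633621398 sd [0.00214373 0.01220362]
562
key562.png
t 56.25 tcp [0.5538 0.0845 0.2826] jawang -143.62 joints [ 28.7   7.9  -8.9   0.  -73.2   7.7] w 0.0525 F [0.  0.1 0.2] toolx [ 0.  0. -1.]
 world d [ 0.0007  0.0008 -0.1596]  tool d [ 0.1596 -0.001   0.0003]
  roll -75.1 deg -1.311 rad -> j6 approx 82.8 ; tool d after roll [ 0.1596 -0.0005 -0.0009]
  roll 104.9 deg 1.8305 rad -> j6 approx -97.2 ; tool d after roll [0.1596 0.0005 0.0009]
```

```bash
python3 -m creep '{"jaw":[-0.2,-0.2,-0.2,-0.2,-0.2,-0.2,-0.2,-0.2,-0.2,-0.2],"translation":[[0,0,0],[0,0,0],[0,0,0],[0,0,0],[0,0,0],[0,0,0],[0,0,0],[0,0,0],[0,0,0],[0,0,0]],"roll":[-0.1,-0.14,-0.14,-0.14,-0.14,-0.14,-0.14,-0.14,-0.14,-0.103]}'
python3 -c "
from h import *
st()
go(*cw(0,-.055),.123,-67.8)"
```

```text
time_s: 57.25
tcp_pos: [0.5537, 0.0844, 0.2825]
eef_rot: [10.6, 90.0, -146.9]
contact_force: [-0.4, 0.1, -0.3]
gripper_width: 0.053
t 57.25 case xyz mm [ -1.1 -55.3 282.5] F case [-0.2  0.3 -0.3]
t 57.25 tcp [0.5537 0.0844 0.2825] jawang -67.5 joints [ 28.7   7.9  -8.9   0.  -73.2  83.8] w 0.053 F [-0.4  0.1 -0.3] toolx [-0. -0. -1.]
 world d [ 0.0007  0.0009 -0.1595]  tool d [ 0.1595 -0.0005 -0.001 ]
  roll 0.3 deg 0.0052 rad -> j6 approx 83.5 ; tool d after roll [ 0.1595 -0.0005 -0.001 ]
  roll -179.7 deg -3.1364 rad -> j6 approx 263.5 ; tool d after roll [0.1595 0.0005 0.001 ]
```

```bash
python3 -m creep '{"jaw":[-0.2,-0.2,-0.2,-0.2,-0.2,-0.2,-0.2,-0.2,-0.2,-0.2],"translation":[[0.01,-0.0005,-0.001],[0.02,0,0],[0.03,0,0],[0.03,0,0],[0.025,0,0],[0.02,0,0],[0.012,0,0],[0.007,0,0],[0.004,0,0],[0.002,0,0]],"roll":[0.005,0,0,0,0,0,0,0,0,0]}'
python3 -c "
from h import *
st()
c=wristcap(); cv2.imwrite('pics/w22.png',c['image'][:,:,::-1])"
```

```text
time_s: 58.25
tcp_pos: [0.5549, 0.0855, 0.1228]
eef_rot: [174.9, 90.0, 16.8]
contact_force: [0.1, -0.0, -0.0]
gripper_width: 0.0525
t 58.25 case xyz mm [  0.5 -55.1 122.8] F case [ 0.  -0.1 -0. ]
```

View pics/w22.png

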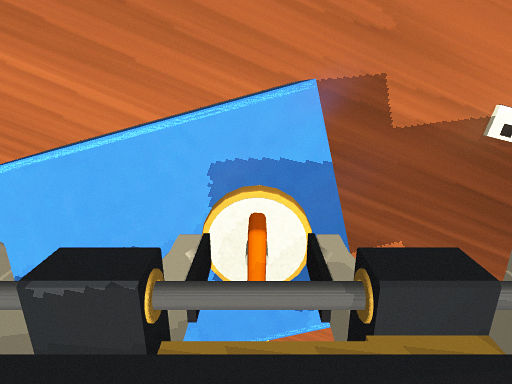

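The wing at column 257 is centred and square between the pads. I close and check.

```bash
python3 -m creep '{"jaw":[1,1,1,1,1,1,1,1,1,1],"translation":[[0,0,0],[0,0,0],[0,0,0],[0,0,0],[0,0,0],[0,0,0],[0,0,0],[0,0,0],[0,0,0],[0,0,0]],"roll":[0,0,0,0,0,0,0,0,0,0]}' 30
python3 -m creep '{"jaw":[1,1,1,1,1,1,1,1,1,1],"translation":[[0,0,0],[0,0,0],[0,0,0],[0,0,0],[0,0,0],[0,0,0],[0,0,0],[0,0,0],[0,0,0],[0,0,0]],"roll":[0.05,0.08,0.1,0.1,0.1,0.1,0.1,0.1,0.1,0.1]}'
python3 -c "
from h import *
st(); s=get_state(); print(s['moment'],s['joints'])"
```

```text
time_s: 59.3
tcp_pos: [0.5542, 0.0862, 0.1227]
eef_rot: [-99.9, 89.9, 102.0]
contact_force: [-3.4, 3.9, 2.0]
gripper_width: 0.009
time_s: 60.3
tcp_pos: [0.5542, 0.0867, 0.1226]
eef_rot: [-58.0, 89.9, 90.4]
contact_force: [-3.7, 7.0, 2.7]
gripper_width: 0.0088
t 60.3 case xyz mm [  0.7 -53.8 122.6] F case [1.2 7.9 2.7]
[2.54841582 1.40354238 0.0279198 ] [ 28.81616498  15.10259706 -21.84197288  -0.11305478 -53.00670002
  29.64198318]
```

```bash
python3 -m creep '{"jaw":[1,1,1,1,1,1,1,1,1,1],"translation":[[0,0,0],[0,0,0],[0,0,0],[0,0,0],[0,0,0],[0,0,0],[0,0,0],[0,0,0],[0,0,0],[0,0,0]],"roll":[0.1,0.1,0.1,0.1,0.1,0.1,0.1,0.1,0.1,0.1]}'
python3 -m creep '{"jaw":[1,1,1,1,1,1,1,1,1,1],"translation":[[0,0,0],[0,0,0],[0,0,0],[0,0,0],[0,0,0],[0,0,0],[0,0,0],[0,0,0],[0,0,0],[0,0,0]],"roll":[0.1,0.1,0.1,0.1,0.1,0.1,0.1,0,0,0]}'
python3 -c "
from h import *
st(); s=get_state(); print(s['moment'],s['joints'],s['gripper_width'])
c=wristcap(); cv2.imwrite('pics/w23.png',c['image'][:,:,::-1])"
```

```text
time_s: 61.3
tcp_pos: [0.5546, 0.0869, 0.1227]
eef_rot: [-19.9, 89.9, 71.2]
contact_force: [-1.4, 8.0, -0.1]
gripper_width: 0.0089
time_s: 62.3
tcp_pos: [0.555, 0.0868, 0.1227]
eef_rot: [7.6, 89.9, 58.8]
contact_force: [-0.9, 6.2, 0.0]
gripper_width: 0.0089
t 62.3 case xyz mm [  1.4 -54.1 122.7] F case [3.  5.5 0. ]
[ 2.46621488  0.10560142 -0.01858919] [ 28.8070909   15.12513718 -21.81592052  -0.09000164 -52.93453956
 -67.52994921] 0.008855258254334274
```

View pics/w23.png

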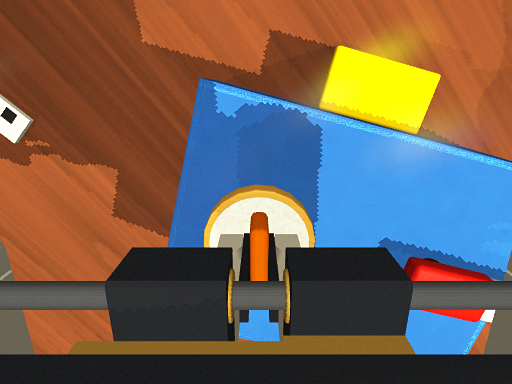

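```bash
python3 -m creep '{"jaw":[-1,-1,-1,-1,-1,-1,-1,-1,-1,-1],"translation":[[0,0,0],[0,0,0],[0,0,0],[0,0,0],[0,0,0],[0,0,0],[0,0,0],[0,0,0],[0,0,0],[0,0,0]],"roll":[0,0,0,0,0,-0.1,-0.14,-0.14,-0.14,-0.14]}'
python3 -m creep '{"jaw":[-1,-1,-1,-1,-1,-1,-1,-1,-1,-1],"translation":[[0,0,0],[0,0,0],[0,0,0],[0,0,0],[0,0,0],[0,0,0],[0,0,0],[0,0,0],[0,0,0],[0,0,0]],"roll":[-0.14,-0.14,-0.14,-0.14,-0.14,-0.14,-0.14,-0.14,-0.14,-0.14]}'
python3 -m creep '{"jaw":[-1,-1,-1,-1,-1,-1,-1,-1,-1,-1],"translation":[[0,0,0],[0,0,0],[0,0,0],[0,0,0],[0,0,0],[0,0,0],[0,0,0],[0,0,0],[0,0,0],[0,0,0]],"roll":[-0.14,-0.14,-0.14,-0.14,-0.14,-0.14,-0.14,-0.1,0,0]}'
python3 -c "
from h import *
st(); go(*cw(.001,-.0535),.1225,-67.8-151)
c=wristcap(); cv2.imwrite('pics/w24.png',c['image'][:,:,::-1])"
```

```text
time_s: 63.35
tcp_pos: [0.5545, 0.0852, 0.1225]
eef_rot: [135.6, 90.0, -135.1]
contact_force: [0.9, -0.3, -0.5]
gripper_width: 0.083
time_s: 64.35
tcp_pos: [0.5545, 0.0852, 0.1226]
eef_rot: [84.0, 90.0, -106.4]
contact_force: [-0.0, -0.1, -0.2]
gripper_width: 0.0879
time_s: 65.35
tcp_pos: [0.5545, 0.0852, 0.1225]
eef_rot: [-2.2, 90.0, -131.2]
contact_force: [0.4, 0.3, 0.3]
gripper_width: 0.0877
t 65.35 case xyz mm [ -0.  -55.1 122.5] F case [0.5 0.1 0.3]
t 65.35 tcp [0.5545 0.0852 0.1225] jawang -39.06 joints [ 28.7  15.1 -21.9   0.  -53.  112.2] w 0.0877 F [0.4 0.3 0.3] toolx [-0. -0. -1.]
 world d [-0.0001  0.0019 -0.    ]  tool d [ 0.     -0.0013 -0.0014]
  roll 179.7 deg 3.1371 rad -> j6 approx -67.5 ; tool d after roll [0.     0.0013 0.0014]
  roll -0.3 deg -0.0045 rad -> j6 approx 112.5 ; tool d after roll [ 0.     -0.0013 -0.0014]
```

View pics/w24.png

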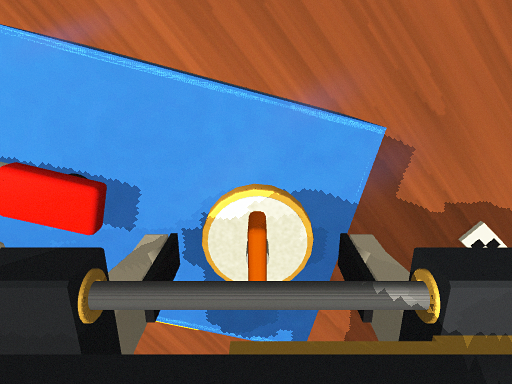

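```bash
python3 -m creep '{"jaw":[-1,1,1,1,1,1,1,1,1,1],"translation":[[0,-0.0013,-0.0014],[0,0,0],[0,0,0],[0,0,0],[0,0,0],[0,0,0],[0,0,0],[0,0,0],[0,0,0],[0,0,0]],"roll":[0,0,0,0,0,0,0,0,0,0]}' 30
python3 -c "
from h import *
st(); s=get_state(); print(s['moment'],s['gripper_width'])"
python3 -m creep '{"jaw":[1,1,1,1,1,1,1,1,1,1],"translation":[[0,0,0],[0,0,0],[0,0,0],[0,0,0],[0,0,0],[0,0,0],[0,0,0],[0,0,0],[0,0,0],[0,0,0]],"roll":[0.05,0.1,0.1,0.1,0.1,0.1,0.1,0.1,0.1,0.1]}'
python3 -c "
from h import *
st(); s=get_state(); print(s['moment'],s['gripper_width'],s['joints'][5])"
python3 -m creep '{"jaw":[1,1,1,1,1,1,1,1,1,1],"translation":[[0,0,0],[0,0,0],[0,0,0],[0,0,0],[0,0,0],[0,0,0],[0,0,0],[0,0,0],[0,0,0],[0,0,0]],"roll":[0.1,0.1,0.1,0.1,0.1,0.1,0.1,0.05,0,0]}'
python3 -c "
from h import *
st(); s=get_state(); print(s['moment'],s['gripper_width'],s['joints'][5])"

```

```text
time_s: 66.4
tcp_pos: [0.5543, 0.0872, 0.1225]
eef_rot: [-8.8, 90.0, -137.7]
contact_force: [-0.6, 0.4, 0.1]
gripper_width: 0.021
t 66.4 case xyz mm [  1.1 -53.4 122.5] F case [-0.3  0.7  0.1]
[-0.11540525 -0.07254235 -0.00399772] 0.020997788854313793
time_s: 67.4
tcp_pos: [0.5547, 0.0866, 0.1226]
eef_rot: [125.3, 89.9, -58.3]
contact_force: [2.2, -3.7, -1.3]
gripper_width: 0.009
t 67.4 case xyz mm [  1.1 -54.1 122.6] F case [-0.4 -4.2 -1.3]
[-1.33300053 -0.94246236  0.02213305] 0.009012285413250543 57.53050601654789
time_s: 68.4
tcp_pos: [0.5546, 0.0866, 0.1226]
eef_rot: [155.7, 89.9, -70.5]
contact_force: [2.3, -5.0, -1.5]
gripper_width: 0.0091
t 68.4 case xyz mm [  0.9 -54.1 122.6] F case [-1.1 -5.4 -1.5]
[-1.77484451 -1.17047722 -0.00321   ] 0.009064625524777358 14.88284003939016
```

```bash
python3 -m creep '{"jaw":[1,1,1,1,1,1,1,1,1,1],"translation":[[0,0,0],[0,0,0],[0,0,0],[0,0,0],[0,0,0],[0,0,0],[0,0,0],[0,0,0],[0,0,0],[0,0,0]],"roll":[0.04,0.04,0.04,0,0,0,0,0,0,0]}'
python3 -c "
from h import *
st(); s=get_state(); print(s['moment'],s['joint_torque'][5],s['gripper_width'],s['joints'][5])"
python3 -m creep '{"jaw":[1,1,1,1,1,1,1,1,1,1],"translation":[[0,0,0],[0,0,0],[0,0,0],[0,0,0],[0,0,0],[0,0,0],[0,0,0],[0,0,0],[0,0,0],[0,0,0]],"roll":[0.04,0.04,0,0,0,0,0,0,0,0]}'
python3 -c "
from h import *
st(); s=get_state(); print(s['moment'],s['joint_torque'][5],s['gripper_width'],s['joints'][5])"
```

```text
time_s: 69.4
tcp_pos: [0.5546, 0.0865, 0.1226]
eef_rot: [161.0, 89.9, -72.0]
contact_force: [3.0, -4.2, -0.5]
gripper_width: 0.0089
t 69.4 case xyz mm [  0.9 -54.1 122.6] F case [-0.1 -5.1 -0.5]
[-1.80470047 -1.13229396 -0.01435351] -0.05447026574984193 0.008902871832941452 8.01899619764953
time_s: 70.4
tcp_pos: [0.5546, 0.0865, 0.1227]
eef_rot: [161.2, 89.9, -76.4]
contact_force: [2.2, -4.0, -0.9]
gripper_width: 0.0095
t 70.4 case xyz mm [  0.9 -54.1 122.7] F case [-0.6 -4.6 -0.9]
[-1.77624298 -1.09529144  0.67121426] -0.6361105665564537 0.009464440451127988 3.4801865218243733
```

```bash
python3 -m creep '{"jaw":[1,1,1,1,1,1,1,1,1,1],"translation":[[0,0,0],[0,0,0],[0,0,0],[0,0,0],[0,0,0],[0,0,0],[0,0,0],[0,0,0],[0,0,0],[0,0,0]],"roll":[0.03,0.03,0,0,0,0,0,0,0,0]}'
python3 -c "
from h import *
st(); s=get_state(); print(s['moment'],s['joint_torque'][5],s['gripper_width'],s['joints'][5])"
python3 -m creep '{"jaw":[-0.2,-0.2,-0.2,-0.2,-0.2,-0.2,-0.2,-0.2,-0.2,-0.2],"translation":[[0,0,0],[0,0,0],[0,0,0],[0,0,0],[0,0,0],[-0.01,0,0],[-0.02,0,0],[-0.03,0,0],[-0.04,0,0],[-0.04,0,0]],"roll":[0,0,0,0,0,0,0,0,0,0]}'
python3 -m creep '{"jaw":[-0.2,-0.2,-0.2,-0.2,-0.2,-0.2,-0.2,-0.2,-0.2,-0.2],"translation":[[-0.03,0,0],[-0.01,0,0],[0,0,0],[0,0,0],[0,0,0],[0,0,0],[0,0,0],[0,0,0],[0,0,0],[0,0,0]],"roll":[0,0,0,0,0,0,0,0,0,0]}'
python3 key.py
python3 -c "
from h import *
c=wristcap(); cv2.imwrite('pics/w25.png',c['image'][:,:,::-1])
t=capture('scene'); cv2.imwrite('pics/s25.png',t['image'][:,:,::-1])"
```

```text
time_s: 71.4
tcp_pos: [0.5545, 0.0867, 0.1227]
eef_rot: [162.2, 89.9, -78.9]
contact_force: [2.3, -5.8, -0.3]
gripper_width: 0.0103
t 71.4 case xyz mm [  0.9 -53.9 122.7] F case [-1.6 -6.  -0.3]
[-1.89535384 -0.95029484  0.78888109] -0.7811534777283669 0.010340681453895313 0.01843668233363131
time_s: 72.4
tcp_pos: [0.554, 0.087, 0.2647]
eef_rot: [129.7, 90.0, -111.5]
contact_force: [1.0, 1.2, -0.6]
gripper_width: 0.0524
time_s: 73.4
tcp_pos: [0.5544, 0.0872, 0.3025]
eef_rot: [96.3, 90.0, -144.9]
contact_force: [-0.7, 0.5, 0.0]
gripper_width: 0.0526
key centre case [ 5.41742584e-05 -5.63583422e-02] n 77 clockwise from x deg 87.44125672116817 sd [0.00358295 0.01230787]
734
```

View pics/w25.png

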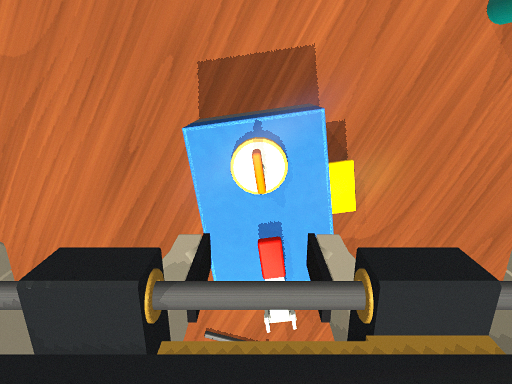

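View pics/s25.png

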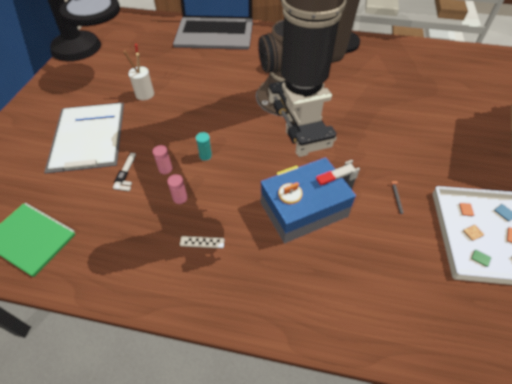

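```bash
python3 -c "
from h import *
c=wristcap(); I=np.array([[np.cos(yaw),np.sin(yaw)],[-np.sin(yaw),np.cos(yaw)]])
crop(c['image'],170,90,370,250,4,'pics/keyfin.png')
t=capture('scene'); crop(t['image'],250,145,370,250,6,'pics/sfin.png')"
```

```text
(no output)
```

View pics/keyfin.png

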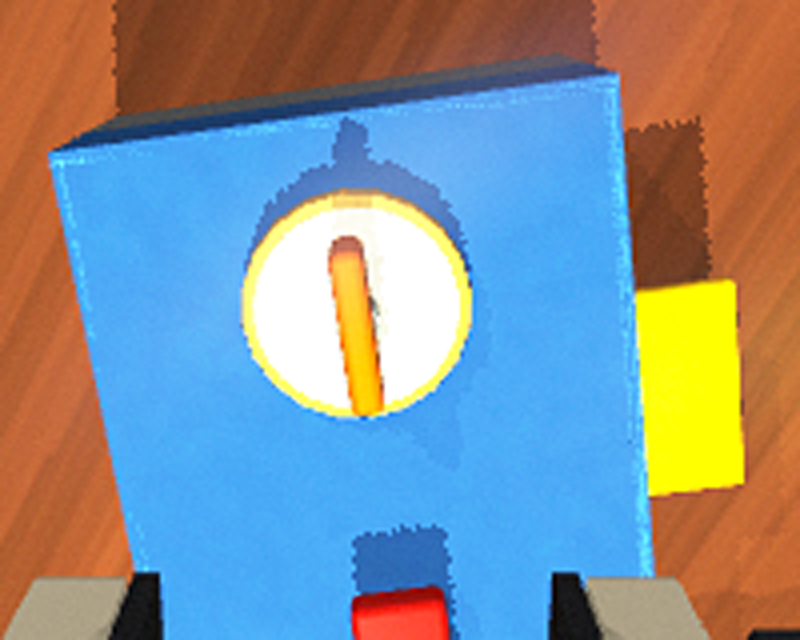

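View pics/sfin.png

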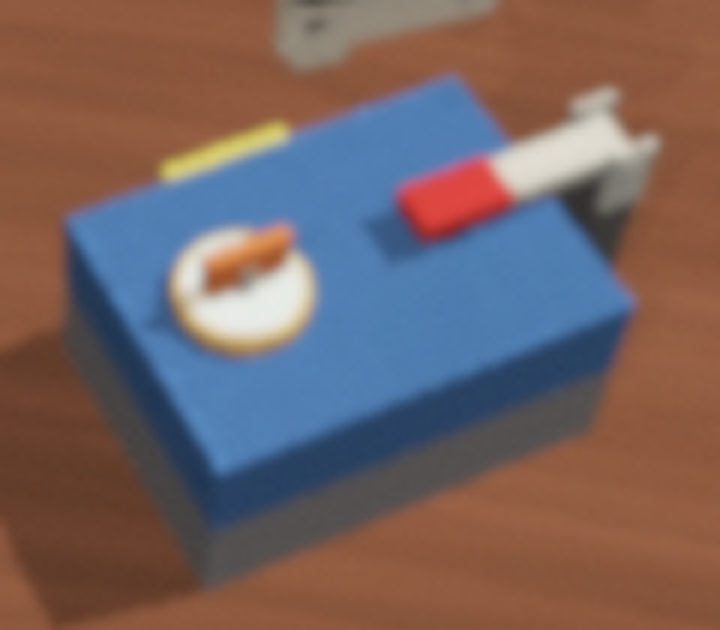

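```bash
python3 -c "
from h import *
c=wristcap(); I=np.array([[np.cos(yaw),np.sin(yaw)],[-np.sin(yaw),np.cos(yaw)]])
a,b=[I@(onz(c,170+u/4,90+v/4,.147)[:2]-case) for u,v in ((347,240),(368,412))]
d=a-b; print(a,b,'cw from -x? angle of end pair',np.degrees(np.arctan2(d[1],d[0])))
L,R=[I@(onz(c,170+u/4,90+v/4,.105)[:2]-case) for u,v in ((52,154),(618,75))]; e=L-R
print('lid edge angle',np.degrees(np.arctan2(e[1],e[0])),L,R)"
```

```text
[-0.00059437 -0.07751953] [ 0.00012364 -0.03265048] cw from -x? angle of end pair -90.91678855233555
lid edge angle 0.06292986144017543 [ 0.0772566  -0.10388764] [-0.0773205  -0.10405742]
```

```bash
python3 -c "
from plant import *
print(close_job())"
```

```text
the job is handed in; nothing more can be done
None
```

The job is handed in, after about 74 s of the 210 s allowed. No verdict was reported.

**Jars:** Four were present. I stood them upright in cells 3 (clear), 4 (amber), 5 (amber) and 2 (green), one to a cell. The cell 4 jar was let go about 1.5 mm above its computed floor height. The others were released within about 1 mm of it. I saw none of them get knocked aside.

**Case:** In the asked order, I shut the lid, then swung the clamp down, then wound the key.

| Part | Last check |
|---|---|
| Lid | Pressed onto the rim with 26 N at 63 mm. In the last picture its edges match the shut position to about 1 mm at the end that was in view. |
| Clamp | Pressed to a hard stop with 30 N at 125.6 mm, and lies level in the picture. |
| Key | Wound in two grasps until the torque jumped from about 0 to 0.8 N m. |

**Disagreements:**
- **Key angle:** the two readings after release were about 267° (a noisy colour mask) and 271° (wing ends), against the 269° stop.
- **Second key grasp:** the jaws were still closing when the turn began, but they gripped the wing and drove it to the stop.

The caliper, scale bar, spike and the pink and turquoise look-alikes were not touched and look unmoved in the pictures.

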